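Face the varnish canister to the shade reader and lock it with the pin

TASK

Take the varnish canister from in front of the chest and stand it upright in the middle of the yellow ring on the reader stand, turned so that its orange patch squarely faces the reader's window. Once it stands there and you have let go of it, lock it: put the red-handled pin all the way down through the hole in the canister's foot tab and the hole in the stand beneath. Never tip the canister over, and leave the other things on the bench where they are.

Things in the scene. Friction and masses are not known exactly. Their poses are not given: they have to be found in the camera images.
- chest: Fixed dark wooden chest with a pale band, 90 (x) x 200 (y) x 80 (z) mm; origin at the centre of its underside, z up. The canister starts close (about 5 mm) in front of its -x face, so no finger fits between them. The bench between the chest and the reader stand, straight ahead of the robot about 0.5 m from its base, is clear.
- canister: Loose closed aluminium canister, 50 mm across, 70 mm tall, 0.15-0.27 kg; origin at the centre of its underside, z up. +x points to its orange patch (26 x 48 mm, black centre line; an orange stripe on the lid runs to it). Towards -x a flat foot tab, 6 mm thick, 30 wide, flush with the underside, reaches 62 mm from the axis; 14 mm through hole at 48 mm. At the start the patch faces the chest.
- patch (a point): Centre of the canister's orange patch: 25 mm out from the axis, 35 mm above the underside.
- tab_hole (a point): Centre of the hole in the canister's foot tab, at the tab's top face (canister frame: x -48 mm, z 6 mm).
- reader: Fixed reader stand: plywood plate 20 mm thick, x -70 to 130, y -60 to 60 mm; origin under the ring's middle, on the table; z up, +x from ring to reader. Black reader block 90 wide, 55 deep, top 100 mm above the table, window face at x = 75. Two grey guards (x -25 to 25, inner faces y +-33, 6 thick, tops 86 mm above the table): no finger fits beside the canister there, fingers must lie along x.
- seat (a point): Middle of the yellow ring (64 mm outer diameter, flat, printed) on top of the base plate, 20 mm above the table: where the canister stands.
- base_hole (a point): Middle of the mouth of the base plate's through hole (11 mm diameter, 20 mm deep), 48 mm from the ring's middle on the side away from the reader (reader frame x = -48 mm), 20 mm above the table.
- window (a point): Centre of the reader's window (reader frame x 75 mm, z 55 mm).
- pin_rest: Fixed wooden block 56 x 56 x 26 mm with a 12 mm vertical through hole in the middle, which holds the pin at the start; origin at the centre of its underside.
- pin: Loose lock pin, 60 g, upright: steel shank 9 mm across, 24 mm long, tapered nose, under a red round grip 22 mm across, 46 mm tall (70 mm in all). Origin at the nose tip, z up through the grip. The grip's shoulder rests on the block at the start; fully home in the stand it rests on the canister's tab, the nose 2 mm above the table.
- glue_jar: Amber glue jar, 60 mm across, 85 mm tall. Origin: centre of its underside (lying tools: a point under the handle or shaft). Bystander, leave it where it is.
- wax_tin: Flat brass-coloured wax tin, 52 mm across, 30 mm tall. Origin: centre of its underside (lying tools: a point under the handle or shaft). Bystander, leave it where it is.
- tonewood: Pale block of tonewood, 110 x 45 x 30 mm. Origin: centre of its underside (lying tools: a point under the handle or shaft). Bystander, leave it where it is.
- chisel: Screwdriver-like hand tool with pale wooden handle, about 190 mm long, lying flat. Origin: centre of its underside (lying tools: a point under the handle or shaft). Bystander, leave it where it is.
- mallet: Wooden mallet, about 260 mm long, lying flat. Origin: centre of its underside (lying tools: a point under the handle or shaft). Bystander, leave it where it is.
- brush: Glue brush, about 190 mm long, lying flat. Origin: centre of its underside (lying tools: a point under the handle or shaft). Bystander, leave it where it is.
- mug: Blue ceramic mug, 76 mm across, 90 mm tall. Origin: centre of its underside (lying tools: a point under the handle or shaft). Bystander, leave it where it is.

How it is judged:
On the way, in this order (a step that is already met when the one before it is completed fails the run):
1. the canister stands released on the yellow ring with its patch facing the window, before the pin goes in (horizontal distance between canister and seat below 0.006 m and angle between the x axis of canister and the x axis of reader, either way round below 0.12 rad and x of patch in the frame of reader above 0.015 m and angle between canister's own z axis and vertical below 0.06 rad and z of canister in the frame of reader between 0.017 and 0.023 m and contact force between the fingers and canister below 0.05 N and not (horizontal distance between pin and base_hole below 0.004 m and horizontal distance between pin and tab_hole below 0.006 m and angle between pin's own z axis and vertical below 0.12 rad and z of pin in the frame of reader below 0.006 m)), for 0.2 s.
2. the pin is fully home through the tab and the stand (horizontal distance between pin and base_hole below 0.004 m and horizontal distance between pin and tab_hole below 0.006 m and angle between pin's own z axis and vertical below 0.12 rad and z of pin in the frame of reader below 0.006 m), for 0.2 s.
At the end, for the whole second after the job is handed in: Canister upright (3 degrees) on the plate within 6 mm of the ring's middle, patch facing the window within 7 degrees; pin upright (7 degrees) through both holes (within 4 mm of the stand's, 6 mm of the tab's), nose under 6 mm above the table; both released and at rest (all of step 2 and horizontal distance between canister and seat below 0.006 m and angle between the x axis of canister and the x axis of reader, either way round below 0.12 rad and x of patch in the frame of reader above 0.015 m and angle between canister's own z axis and vertical below 0.06 rad and z of canister in the frame of reader between 0.017 and 0.023 m and linear speed of each of canister, pin below 0.02 m/s); the robot touches nothing.
It fails at once if the canister is tipped by more than 35 degrees (angle between canister's own z axis and vertical above 0.61 rad).
It fails at once if one of the other things on the bench is moved by more than 15 mm (distance of any of glue_jar, wax_tin, tonewood, chisel, mallet, brush, mug from where it was at the start of the episode above 0.015 m).
It also fails if it takes over 67 s, if anything falls off the work surface, if the arm or the gripper's body presses on something with over 40 N, if the wrist force passes 120 N, or if a joint passes its speed limit or range.

ROBOT

A 6-joint arm with a two-finger parallel gripper is mounted at the origin on the work surface. World frame = base frame: x ahead of the robot, y to its left, z up, the work surface at z = 0. Lengths are in m, angles in rad, forces in N, time in s.
With the tool pointing down it reaches from about 0.325 to 0.925 m from the base axis. Payload 3.1 kg.
Tool frame: the origin (TCP) lies at the very end of the fingers, on their centre line; the grasp point (between the pads) lies 19 mm behind it; z points along the fingers, y is the direction in which the jaws open and shut (so a half turn about z gives the same grasp; the last joint's range is limited). The gripper opens to 85 mm and grips with 20 to 120 N. Pads are 22 mm wide; open, the fingers measure 114 mm over their backs; the gripper's body (76 mm by 85 mm) begins 54 mm behind the grasp point. The pads swing forward as they close: fully open they stand 13 mm farther back than shut.
Start: joints at [0.994, 0.217, 1.613, -0, 1.311, -0.112], TCP at [0.28, 0.559, 0.231] pointing down, gripper open.
Joint ranges: [-2.75, 2.75], [-0.78, 2.1], [0.31, 2.55], [-1.13, 4.27], [0.13, 2.63], [-2.58, 2.58]. Speed limits (rad/s): [2.79, 2.79, 3.14, 3.14, 3.14, 3.14].

INTERFACE

Orientations are given as a unit quaternion [x, y, z, w].
In Python, from station import arm gives the robot as it stands.
- The arm moves only by the tool apply_moves, never from a script. Its arguments are lists of equal length, an entry for each row: "offset": the shift along the tool's x, y, z in cm, a list of three; "delta_rot": the turn, a rotation vector about the tool's x, y, z in rad, a list of three. In form: {"offset": [[tx, ty, tz], ...], "delta_rot": [[ax, ay, az], ...]}. A call has 1 to 5 rows; each row shifts and turns the pose as measured when the row begins, along the tool's axes as they then stand; what a row does not reach is not made up. A row lasts 1/12 s, in which the tool goes at most 41.7 mm and 7.16 degrees, less where a joint would pass 70% of its speed; a pose out of reach is approached as far as the arm can. A call is refused whole if a number of a shift passes 4.17 or a number of a turn 0.125, either way. A call with a gripper value outside its range is refused whole. "hand" is the opening, from 0 (shut) to 1 (fully open), set as the call begins (left out, the last holds). The fingers move at their own pace and stop on an object; "newtons" is the grip in N (left out, the last holds). Time passes only in rows, so rows that do not move let the fingers close. It gives the time, the measured TCP pose, the force and the opening at its end, in the units of the state.
- arm.get_obs(): the state, without advancing time (a new reading comes with each control period).
- arm.read_camera(name): name is "scene" or "top"; returns a dict with "color" (420x560x3 uint8, red, green, blue), "fov_y" (degrees; the focal length in pixels is half the picture's height over the tangent of half this angle, whatever the lens; pixels are square), "cx", "cy" (the principal point, pixels), "T" (4x4, takes a point from camera to world coordinates). Camera axes: x right, y down, z forward; pixel columns grow to the right and rows downward; lengths in m; the calibration is good to about 2 mm. A picture is of the moment at which its call begins. There is no depth.
- arm.sign_off(): hands the job in, once; it reports no verdict.
The state is a dict: "time": time; "joints": joint angles; "joint_velocities": joint speeds; "effort": joint torques, N m; "position": TCP position; "tool_rot": TCP orientation; "contact_force": force on the tool from outside, world axes, zero at the start; "wrist_torque": the same for the moment, N m; "finger_gap": finger opening in m.
Only numpy, scipy, OpenCV 4.12 (cv2) and the standard library are available. Lean on these libraries where they do the work, as an engineer would, in place of code of your own. Each camera call takes 0.05 s, during which the arm holds its last target. There are 200 camera calls.

## Working session

There is one attempt and no reset: what is moved stays moved. The work goes in short steps, Python scripts to look and compute and a tool call to move; the robot and the scene stay as the last step left them, time stands still between calls to the robot, and variables do not carry over. Pictures are saved under pics/ and viewed, about 8 in all and at most 12, crops included, and the job is handed in when it is done.

Besides the shell and the picture viewer there is one more tool, called after "Emit:" as a command line: name --argument value ..., lists and objects as JSON in quotes. apply_moves: Moves the arm, as the interface text tells. Its arguments: {"type":"object","properties":{"offset":{"type":"array"},"delta_rot":{"type":"array"},"hand":{"type":"number"},"newtons":{"type":"number"}},"required":["offset","delta_rot"]}

```bash
mkdir -p pics; ls; python3 - <<'E'
from station import arm
import cv2
o=arm.get_obs(); print(o['time'],o['position'],o['tool_rot'],o['finger_gap'])
for n in ['scene','top']:
    c=arm.read_camera(n); cv2.imwrite(f'pics/{n}0.png',c['color'][:,:,::-1]); print(n,c['fov_y'],c['cx'],c['cy'],c['T'])
E
```

```text
pics
0.0 [0.27970919 0.55802161 0.22998008] [ 2.30335285e-01  9.73110613e-01 -1.10911080e-03 -4.02334396e-04] 0.08509495618412685
scene 54.85520232166384 278.85270094518484 210.62156904953747 [[-0.79902295  0.3292828  -0.50312539  1.13116254]
 [ 0.6008711   0.40562958 -0.68878049  0.80264115]
 [-0.02272102 -0.85266493 -0.52196386  0.67905785]
 [ 0.          0.          0.          1.        ]]
top 44.99399662616346 279.68070949881536 212.89568953003305 [[ 9.31488508e-02 -9.75240632e-01  2.00571688e-01  3.07576799e-01]
 [-9.95651676e-01 -9.10337471e-02  1.97635092e-02 -1.59773006e-02]
 [-1.01538490e-03 -2.01540486e-01 -9.79479659e-01  1.40421558e+00]
 [ 0.00000000e+00  0.00000000e+00  0.00000000e+00  1.00000000e+00]]
```

View pics/scene0.png

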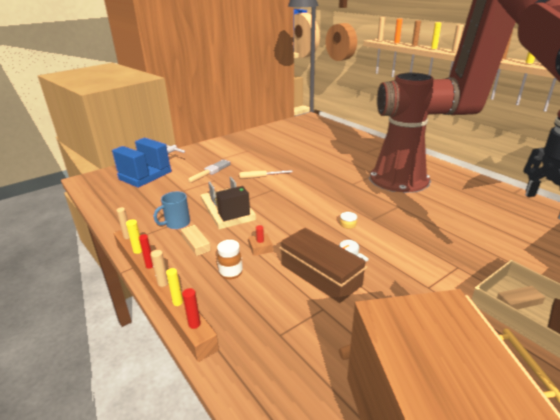

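View pics/top0.png

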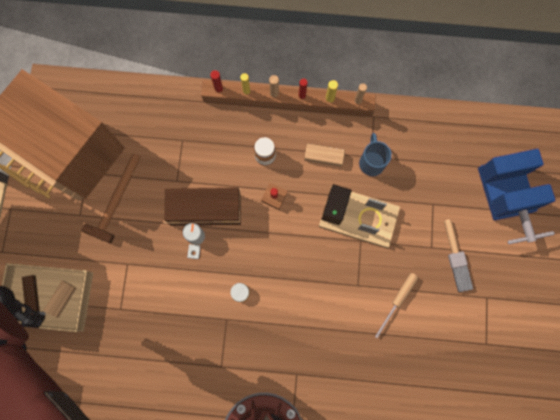

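Top: canister ≈(193,233) with the tab pointing down in the image, chest (202,206), pin (274,193), reader block (337,205), ring (371,218). I'll enlarge it for detail.

```bash
python3 - <<'E'
import cv2
i=cv2.imread('pics/top0.png')
a=cv2.resize(i[180:265,160:260],None,fx=4,fy=4,interpolation=cv2.INTER_CUBIC)
b=cv2.resize(i[170:255,310:410],None,fx=4,fy=4,interpolation=cv2.INTER_CUBIC)
cv2.imwrite('pics/crop1.png',cv2.hconcat([a,b]))
E
```

```text
(no output)
```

View pics/crop1.png

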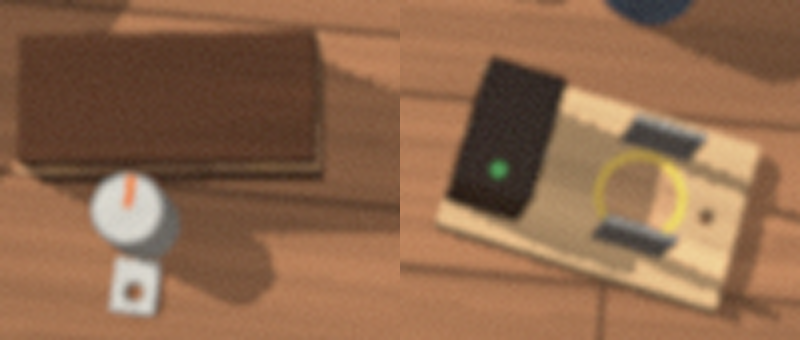

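Canister lid, stripe and tab hole are clear, as are the ring, base hole (706,216 in the crop) and guards. Next I'll measure.

```bash
cat > h.py <<'E'
import numpy as np, cv2
from station import arm
def grab(n,k=4):
    c=[arm.read_camera(n) for _ in range(k)]
    d=c[0]; d['color']=np.mean([x['color'] for x in c],0).astype(np.uint8); return d
def ray(c,u,v,z):
    f=210/np.tan(np.radians(c['fov_y']/2))
    d=c['T'][:3,:3]@np.array([(u-c['cx'])/f,(v-c['cy'])/f,1]); p=c['T'][:3,3]
    return (p+d*(z-p[2])/d[2])[:2]
def proj(c,P):
    f=210/np.tan(np.radians(c['fov_y']/2))
    q=c['T'][:3,:3].T@(np.array(P)-c['T'][:3,3]); return f*q[0]/q[2]+c['cx'],f*q[1]/q[2]+c['cy']
def mask(c,lo,hi,box):
    u0,v0,u1,v1=box; h=cv2.cvtColor(c['color'],cv2.COLOR_RGB2HSV); m=np.zeros(h.shape[:2],np.uint8)
    m[v0:v1,u0:u1]=cv2.inRange(h[v0:v1,u0:u1],np.array(lo),np.array(hi)); return m
def cen(m):
    v,u=np.nonzero(m); return u.mean(),v.mean(),len(u)
def big(m):
    return max(cv2.findContours(m,cv2.RETR_EXTERNAL,cv2.CHAIN_APPROX_NONE)[0],key=cv2.contourArea)
def darkhole(c,u,v,r=4):
    g=cv2.cvtColor(c['color'],cv2.COLOR_RGB2GRAY).astype(float); u,v=int(round(u)),int(round(v))
    w=g[v-r:v+r+1,u-r:u+r+1]; w=np.clip(np.percentile(w,60)-12-w,0,None)
    yy,xx=np.mgrid[v-r:v+r+1,u-r:u+r+1]; return (w*xx).sum()/w.sum(),(w*yy).sum()/w.sum()
E
python3 - <<'E'
from h import *
c=grab('top'); np.save('c.npy',c,allow_pickle=True)
m=mask(c,(22,110,110),(35,255,255),(345,195,395,240)); k=big(m); e=cv2.fitEllipse(k); print('ring',e,ray(c,*e[0],.02))
# ellipse of all ring pixels hull
v,u=np.nonzero(m); hull=cv2.convexHull(np.stack([u,v],1).astype(np.int32)); print(cv2.fitEllipse(hull),cv2.minEnclosingCircle(hull))
b=darkhole(c,386.2,223.7); print('bhole',b,ray(c,*b,.02))
t=darkhole(c,193.0,252.2); print('thole',t,ray(c,*t,.006))
m=mask(c,(0,0,150),(180,60,255),(178,215,210,265)); k=big(m); print('can white',cen(m))
m=mask(c,(3,120,120),(18,255,255),(185,223,201,235)); print('stripe',cen(m))
h=cv2.cvtColor(c['color'],cv2.COLOR_RGB2HSV)
for r in range(219,262): print(r,' '.join('%3d'%x for x in h[r,178:212,2]))
m=mask(c,(0,170,90),(6,255,255),(262,180,288,205)); print('pin red',cen(m),ray(c,*cen(m)[:2],.072))
E
```

```text
ring ((374.2548522949219, 218.5416259765625), (12.604049682617188, 16.547637939453125), 172.5043182373047) [ 0.5995091  -0.25133422]
((375.6437072753906, 218.50042724609375), (11.018170356750488, 17.116085052490234), 174.66925048828125) ((376.0, 218.5), 8.558721542358398)
bhole (np.float64(386.13421828908554), np.float64(223.68584070796462)) [ 0.58804698 -0.2849526 ]
thole (np.float64(192.76818950930627), np.float64(252.47546531302876)) [0.46001282 0.24161794]
can white (np.float64(191.93112947658403), np.float64(239.59504132231405), 363)
stripe (np.float64(192.0), np.float64(227.0), 7)
219  85  85  86  85  85  85  83  83  85  86  83  83  83  81  82  82  82  81  80  82  81  83  84  83  81  81  83  82  82  80  82  85  84  83
220  75  75  75  73  72  72  72  73  72  71  73  71  71  70  68  71  71  75  74  75  76  75  76  76  76  76  77  75  75  75  74  76  76  76
221  90  86  82  78  79  80  81  78  81  79  76  75  75  76  76  75  80  85  84  86  85  85  85  85  86  86  85  86  85  83  85  83  83  80
222 104 100  96  94  96  93  94  93  94  90  91  95 102 111 110 104  98  94  91  87  8
[... 4912 characters left out ...]
5 163 162 163 163 163 162 162 162 164 163
258 166 166 166 167 166 166 166 164 165 165 164 163 167 170 167 163 166 172 175 170 149 139 151 163 167 166 166 164 165 164 164 165 163 164
259 165 165 164 166 164 165 164 165 166 164 164 164 164 163 158 153 152 156 158 158 152 152 161 168 168 168 168 169 168 167 167 167 165 167
260 166 166 165 166 166 166 166 166 166 164 164 164 166 164 162 161 160 161 160 163 162 164 165 167 167 167 167 167 168 169 168 168 167 168
261 170 170 169 167 168 168 167 167 168 166 165 166 166 168 166 165 167 166 165 164 167 165 166 166 164 166 166 166 166 166 165 166 166 168
pin red (np.float64(273.8813559322034), np.float64(192.5593220338983), 59) [0.63483422 0.03175229]
```

```bash
python3 - <<'E'
from h import *
c=np.load('c.npy',allow_pickle=True).item()
hsv=cv2.cvtColor(c['color'],cv2.COLOR_RGB2HSV)
P=lambda u,v,z:print(np.round(ray(c,u,v,z),4))
print('lid',ray(c,191.35,231.75,.07)); print('tab mid tip',ray(c,193.0,252.6,.006), ray(c,194.3,257.8,.006))
# ring sector: saturation & hue prints
for ch in (0,1):
  for r in range(206,234,1): print(r,' '.join('%3d'%x for x in hsv[r,355:390,ch]))
E
```

```text
lid [0.50779369 0.24067583]
tab mid tip [0.45972845 0.24093401] [0.44572373 0.23551244]
206  16  16  16  16  16  16  16  16  16  16  16  16  17  17  17  17  16  16  14  11  13  15  11  15  12  15  13  14  15  16  16  16  17  18  18
207  16  16  16  17  16  16  15  16  16  17  17  18  19  19  20  20  19  20  18  17  14  14  12   9  13  15  12  14  15  17  16  16  17  18  18
208  16  15  16  16  16  16  15  16  17  18  20  20  21  21  21  21  21  21  21  20  19  17  14  14  14  11  19  15  16  16  16  17  17  18  17
209  15  15  16  16  17  16  17  18  19  21  21  21  21  21  21  21  21  21  21  21  21  20  19  16  16  14  15  15  17  16  16  16  17  17  17
210  16  15  16  16  15  17  18  20  21  21  21  20  19  18  18  18  18  19  20  21  22  21  21  19  16  16  16  15  16  16  16  16  16  17  17
211  16  16  16  16  17  18  20  21  21  20  18  17  15  15  14  15  15  16  17  19  21  22  23  22  19  16  16  17  16  16  16  16  16  16  16
212  16  16  16  17  17  20  21  21  19  17  15  14  14  14  14  14  14  14  14  16  19  22  24  23  21  18  16  16  16  16  16  16  16  16  16
213 
[... 6351 characters left out ...]
  77  68  50  45  45  45  43  40  44  39  37  35  27  24  18  20  30  36  41  55  81  96  98  98 101 103 101 102 100 102  99
230 103 103 101 100  96  92  86  77  71  63  54  47  43  32  36  43  43  36  30  26  22  15  24  53  84  97  96  98  98 100 101 102 102 100 100
231 104 104 104 103 100  99  97  96  93  89  81  77  68  56  48  38  36  37  36  36  34  43  67  85  98  96  95  97  96  96  98 100 100 100 103
232 102 101 103 102 103 103 101 102 100 100  99  96  90  81  75  63  50  51  40  40  58  83  94  99  96  94  93  95  94  95  96  96  98  99 101
233 103 102 102 103 101 103 102 102 104 103 102 103 100  97  98  92  78  75  66  59  80  93 100  99  96  92  92  93  94  93  93  94  95  97  96
```

```bash
python3 - <<'E'
from h import *
s=grab('scene',3); np.save('s.npy',s,allow_pickle=True)
i=s['color'][:,:,::-1]
a=cv2.resize(i[170:290,195:375],None,fx=4,fy=4,interpolation=cv2.INTER_CUBIC)
cv2.imwrite('pics/scrop.png',a)
c=np.load('c.npy',allow_pickle=True).item()
cv2.imwrite('pics/tcrop.png',cv2.resize(c['color'][120:260,160:420,::-1],None,fx=3,fy=3,interpolation=cv2.INTER_CUBIC))
E
```

```text
(no output)
```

View pics/scrop.png

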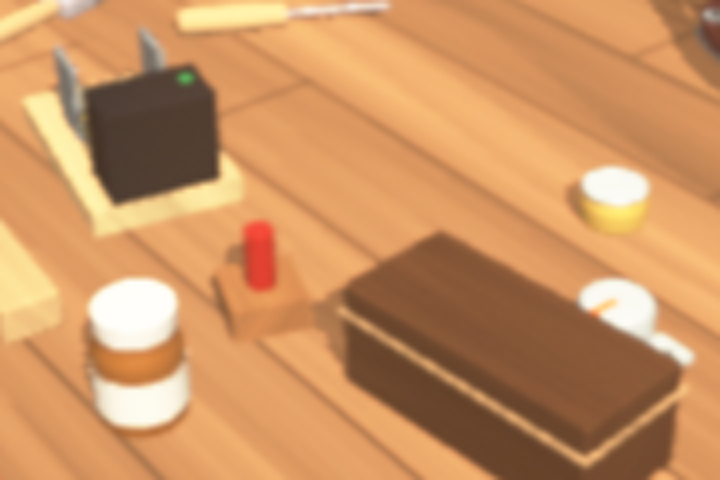

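```bash
python3 - <<'E'
from h import *
c=np.load('c.npy',allow_pickle=True).item(); s=np.load('s.npy',allow_pickle=True).item()
# ring: saturation+hue weighted circle fit in world coords
h=cv2.cvtColor(c['color'],cv2.COLOR_RGB2HSV).astype(float)
pts=np.array([ray(c,u,v,.02) for v in range(204,234) for u in range(354,388) if h[v,u,0]>=20 and h[v,u,1]>=130])
A=np.c_[2*pts,np.ones(len(pts))]; x=np.linalg.lstsq(A,(pts**2).sum(1),rcond=None)[0]
r=x[:2]; print('ring',r,'R',np.sqrt(x[2]+r@r),len(pts))
b=ray(c,386.13,223.69,.02); d=r-b; print('bhole',b,'dist',np.linalg.norm(d),'ang',np.degrees(np.arctan2(d[1],d[0])))
# plate edges: pale-wood mask -> lines
m=mask(c,(12,60,170),(24,135,255),(305,180,410,250)); q=big(m); rc=cv2.minAreaRect(q); bx=cv2.boxPoints(rc); w=np.array([ray(c,*p,.02) for p in bx])
for i in range(4):
    e=w[(i+1)%4]-w[i]; print(bx[i],w[i],np.linalg.norm(e),np.degrees(np.arctan2(e[1],e[0])))
L=ray(c,191.35,231.75,.07); H=ray(c,193.0,252.6,.006); d=L-H; print('can',L,H,np.linalg.norm(d),np.degrees(np.arctan2(d[1],d[0])))
print('pin top', ray(c,273.88,192.56,.072))
for n,u,v,z in [('jar',265,148,.085),('wax',240,292,.03),('pinrest',277,199,.026)]: print(n,ray(c,u,v,z))
# scene checks
print('scene lid',ray(s,195+617/4,170+308/4,.07),'base',proj(s,[*L,.07]))
m=mask(s,(0,170,90),(6,255,255),(250,220,275,248)); k=cen(m); print('scene pin mid',ray(s,*k[:2],.049),k)
E
```

```text
ring [ 0.59863801 -0.23841534] R 0.028973621076600627 105
bhole [ 0.58803417 -0.28494155] dist 0.04771928274203474 ang 77.16095330718291
[299.27875 233.14182] [ 0.53917325 -0.04730912] 0.1154555032415152 -3.5171961917372765
[305.2934 193.044 ] [ 0.65441128 -0.05439209] 0.25997903095886477 -93.45967151857845
[397.42053 206.86307] [ 0.6387226  -0.31389732] 0.11487542938498899 174.4032574602556
[391.40588 246.96088] [ 0.52439478 -0.30269394] 0.25581206219027286 86.68813365863599
can [0.50779369 0.24067583] [0.45972845 0.24093401] 0.04806593051869934 -0.3077559037392006
pin top [0.634832   0.03175576]
jar [0.75396193 0.06735567]
wax [0.36350427 0.09750891]
pinrest [0.62852346 0.02296847]
scene lid [0.51204061 0.24896312] base (np.float64(348.07769541251054), np.float64(244.82886562970904))
scene pin mid [0.63765724 0.03374399] (np.float64(259.3394495412844), np.float64(233.59633027522935), 109)
```

Measured: canister axis ≈(0.508, 0.241) with heading ≈0°, ring ≈(0.5986, −0.2384), reader heading ≈77.5°, pin ≈(0.636, 0.033). The plan is to grip across y at the chest, set the canister down on the clear bench, turn the open jaws 90° around it, regrip along the patch axis and place it.

Emit:
apply_moves --offset '[[0, 0, 0], [0, 0, 0], [0, 0, 0], [0, 0, 0]]' --delta_rot '[[0, 0, -0.1165], [0, 0, -0.1165], [0, 0, -0.1165], [0, 0, -0.1165]]' --hand 1 --newtons 50

```text
time: 0.78
position: [0.2801, 0.5587, 0.2313]
tool_rot: [-0.01, 1.0, 0.0, -0.0]
contact_force: [-0.4, -0.5, -0.5]
finger_gap: 0.085
```

Emit:
apply_moves --offset '[[-2.28, -3.17, 0], [-2.28, -3.17, 0], [-2.28, -3.17, 0], [-2.28, -3.17, 0], [-2.28, -3.17, 0]]' --delta_rot '[[0, 0, 0], [0, 0, 0], [0, 0, 0], [0, 0, 0], [0, 0, 0]]'

```text
time: 1.2
position: [0.397, 0.4054, 0.2314]
tool_rot: [-0.02, 1.0, 0.003, -0.0]
contact_force: [1.0, 0.2, 0.7]
finger_gap: 0.0856
```

Emit:
apply_moves --offset '[[-2.28, -3.17, 0], [-2.28, -3.17, 0], [-2.28, -3.17, 0], [-2.28, -3.17, 0], [0, 0, 0]]' --delta_rot '[[0, 0, 0], [0, 0, 0], [0, 0, 0], [0, 0, 0], [0, 0, 0]]'

```text
time: 1.62
position: [0.501, 0.2709, 0.2324]
tool_rot: [-0.018, 1.0, 0.002, 0.003]
contact_force: [0.5, 1.0, 0.2]
finger_gap: 0.0854
```

Emit:
apply_moves --offset '[[-0.7, -3.0, 2.0], [0, 0, 3], [0, 0, 3], [0, 0, 0], [0, 0, 0]]' --delta_rot '[[0, 0, 0.035], [0, 0, 0], [0, 0, 0], [0, 0, 0], [0, 0, 0]]'

```text
time: 2.03
position: [0.5154, 0.2388, 0.155]
tool_rot: [0.005, 1.0, 0.004, 0.008]
contact_force: [0.7, 0.4, 1.0]
finger_gap: 0.0853
```

```bash
python3 - <<'E'
from h import *
for k in range(3):
    o=arm.get_obs(); print(o['time'],o['position'],o['tool_rot'])
    c=arm.read_camera('top')
cv2.imwrite('pics/t1.png',cv2.resize(c['color'][170:290,130:280,::-1],None,fx=5,fy=5,interpolation=cv2.INTER_CUBIC))
E
```

```text
2.0333 [0.51540081 0.23882322 0.15503338] [0.0046622  0.9999512  0.00414277 0.00766198]
2.0833 [0.51465244 0.23876527 0.15459765] [0.00441874 0.9999587  0.0038594  0.00694172]
2.1333 [0.51524902 0.23919642 0.15555466] [0.00420066 0.99995165 0.00416828 0.00785353]
```

View pics/t1.png

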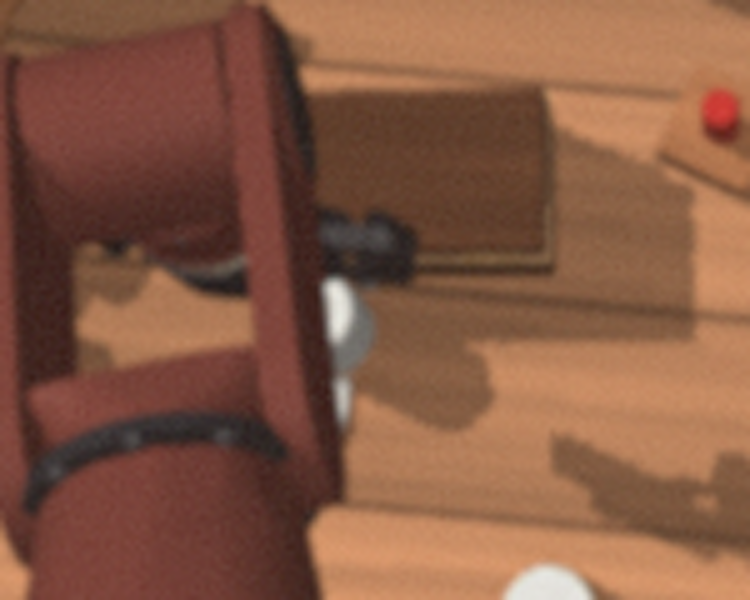

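```bash
cat > to.py <<'E'
import sys, numpy as np
from scipy.spatial.transform import Rotation as R
from station import arm
x,y,z,yaw=map(float,sys.argv[1:5])   # target TCP (m), world direction of tool y (deg), tool down
o=arm.get_obs(); q=R.from_quat(o['tool_rot']); a=np.radians(yaw)
Y=np.array([np.cos(a),np.sin(a),0]); Z=np.array([0,0,-1.]); G=R.from_matrix(np.c_[np.cross(Y,Z),Y,Z])
print('t',round(o['time'],2),'pos',o['position'].round(4),'j',np.round(o['joints'],2),'F',np.round(o['contact_force'],1),'gap',round(o['finger_gap'],4))
print('tool cm',(q.inv().apply(np.array([x,y,z])-o['position'])*100).round(2),'rotvec',(q.inv()*G).as_rotvec().round(4))
print('aligned-frame cm',(G.inv().apply(np.array([x,y,z])-o['position'])*100).round(2))
E
python3 to.py .508 .2407 .13 90
```

```text
t 2.18 pos [0.516  0.2396 0.1564] j [ 0.31  0.16  1.83  0.    1.13 -1.25] F [-0.2  0.   0.1] gap 0.0854
tool cm [0.84 0.08 2.63] rotvec [ 0.009   0.0178 -0.0081]
aligned-frame cm [0.8  0.11 2.64]
```

Emit:
apply_moves --offset '[[0.8, 0.1, 2.6], [0, 0, 0]]' --delta_rot '[[0.009, 0.018, -0.008], [0, 0, 0]]'

```text
time: 2.35
position: [0.511, 0.2429, 0.1348]
tool_rot: [-0.001, 1.0, 0.001, 0.004]
contact_force: [-2.4, -0.7, -1.6]
finger_gap: 0.0857
```

```bash
python3 to.py .508 .2407 .022 90
```

```text
t 2.35 pos [0.511  0.2429 0.1348] j [ 0.32  0.19  1.84  0.    1.11 -1.25] F [-2.4 -0.7 -1.6] gap 0.0857
tool cm [ 0.38 -0.25 11.27] rotvec [0.0025 0.0072 0.0017]
aligned-frame cm [ 0.3  -0.22 11.28]
```

Emit:
apply_moves --offset '[[0.3, -0.2, 2.2], [0, 0, 2.8], [0, 0, 2.8], [0, 0, 2.0], [0, 0, 0]]' --delta_rot '[[0.002, 0.007, 0], [0, 0, 0], [0, 0, 0], [0, 0, 0], [0, 0, 0]]'

```text
time: 2.77
position: [0.518, 0.2478, 0.0488]
tool_rot: [-0.003, 1.0, 0.004, 0.01]
contact_force: [-1.0, -0.0, -0.5]
finger_gap: 0.0852
```

```bash
python3 to.py .508 .2407 .022 90
```

```text
t 2.77 pos [0.518  0.2478 0.0488] j [ 0.32  0.32  1.87  0.    0.93 -1.26] F [-1.  -0.  -0.5] gap 0.0852
tool cm [ 1.06 -0.72  2.65] rotvec [0.0085 0.0206 0.007 ]
aligned-frame cm [ 1.   -0.71  2.68]
```

Emit:
apply_moves --offset '[[1.0, -0.7, 0], [0.1, 0, 0]]' --delta_rot '[[0.008, 0.02, 0.007], [0, 0, 0]]'

```text
time: 2.93
position: [0.5087, 0.2417, 0.0518]
tool_rot: [-0.0, 1.0, 0.001, 0.002]
contact_force: [-0.1, -0.4, -0.0]
finger_gap: 0.0855
```

```bash
python3 to.py .508 .2407 .022 90
```

```text
t 2.93 pos [0.5087 0.2417 0.0518] j [ 0.32  0.31  1.88 -0.    0.95 -1.25] F [-0.1 -0.4 -0. ] gap 0.0855
tool cm [ 0.08 -0.1   2.98] rotvec [0.001  0.0035 0.0007]
aligned-frame cm [ 0.07 -0.1   2.98]
```

Emit:
apply_moves --offset '[[0.2, -0.2, 1.6], [0.2, -0.1, 1.6], [0.1, -0.1, 0], [0, 0, 0]]' --delta_rot '[[0.004, 0.008, 0.001], [0.002, 0.005, 0], [0, 0.002, 0], [0, 0, 0]]'

```text
time: 3.27
position: [0.5103, 0.2394, 0.026]
tool_rot: [0.0, 1.0, -0.0, 0.002]
contact_force: [0.8, -0.2, -0.3]
finger_gap: 0.0855
```

```bash
python3 to.py .508 .2407 .022 90
```

```text
t 3.27 pos [0.5103 0.2394 0.026 ] j [ 0.32  0.35  1.88 -0.    0.91 -1.25] F [ 0.8 -0.2 -0.3] gap 0.0855
tool cm [0.23 0.13 0.39] rotvec [-0.0007  0.0032 -0.0005]
aligned-frame cm [0.23 0.13 0.4 ]
```

Good. A small trim, then grip.

Emit:
apply_moves --offset '[[0.2, 0.1, 0.2], [0, 0, 0]]' --delta_rot '[[0, 0.003, 0], [0, 0, 0]]'

```text
time: 3.43
position: [0.5094, 0.2406, 0.0253]
tool_rot: [0.001, 1.0, 0.0, 0.001]
contact_force: [0.1, 0.0, -0.5]
finger_gap: 0.0852
```

Emit:
apply_moves --offset '[[0, 0, 0], [0, 0, 0], [0, 0, 0], [0, 0, 0], [0, 0, 0]]' --delta_rot '[[0, 0, 0], [0, 0, 0], [0, 0, 0], [0, 0, 0], [0, 0, 0]]' --hand 0 --newtons 50

```text
time: 3.85
position: [0.5112, 0.2413, 0.0274]
tool_rot: [0.0, 1.0, 0.001, 0.003]
contact_force: [0.6, -0.2, -1.9]
finger_gap: 0.0492
```

```bash
python3 to.py .48 .0 .10 90
```

```text
t 3.85 pos [0.5112 0.2413 0.0274] j [ 0.32  0.35  1.88 -0.    0.91 -1.25] F [ 0.6 -0.2 -1.9] gap 0.0492
tool cm [  3.05 -24.12  -7.3 ] rotvec [ 0.0012  0.0064 -0.0009]
aligned-frame cm [  3.12 -24.13  -7.26]
```

Emit:
apply_moves --offset '[[0.3, 0, -1.5], [0.6, 0, -1.5], [1.0, -1, -1], [1.0, -2, 0], [0.2, -3, 0]]' --delta_rot '[[0, 0.004, 0], [0, 0, 0], [0, 0, 0], [0, 0, 0], [0, 0, 0]]'

```text
time: 4.27
position: [0.4769, 0.1832, 0.0659]
tool_rot: [-0.002, 1.0, 0.001, -0.001]
contact_force: [0.1, -0.3, -3.1]
finger_gap: 0.0491
```

Emit:
apply_moves --offset '[[0, -3.6, 0], [0, -3.6, 0], [0, -3.6, 0], [0, -3.6, 0], [0, 0, 0]]' --delta_rot '[[0, 0, 0], [0, 0, 0], [0, 0, 0], [0, 0, 0], [0, 0, 0]]'

```text
time: 4.68
position: [0.4737, 0.0313, 0.064]
tool_rot: [-0.004, 1.0, 0.0, -0.002]
contact_force: [1.5, 0.1, -2.7]
finger_gap: 0.0489
```

```bash
python3 to.py .48 .0 .0274 90
```

```text
t 4.68 pos [0.4737 0.0313 0.064 ] j [-0.08  0.12  2.08 -0.    0.95 -1.66] F [ 1.5  0.1 -2.7] gap 0.0489
tool cm [-0.63 -3.14  3.66] rotvec [ 0.     -0.0045  0.0075]
aligned-frame cm [-0.63 -3.13  3.66]
```

Emit:
apply_moves --offset '[[-0.5, -2.6, 0.5], [0.2, -0.4, 1.3], [0.1, 0, 1.0], [0, 0, 0.3], [0, 0, 0]]' --delta_rot '[[0, 0, 0.007], [0, 0.006, 0], [0, 0.004, 0], [0, 0, 0], [0, 0, 0]]'

```text
time: 5.1
position: [0.4735, -0.0008, 0.0298]
tool_rot: [0.003, 1.0, 0.001, -0.009]
contact_force: [0.3, -0.1, -3.2]
finger_gap: 0.0491
```

```bash
python3 to.py .48 .0 .0274 90
```

```text
t 5.1 pos [ 0.4735 -0.0008  0.0298] j [-0.15  0.19  2.08 -0.    0.89 -1.71] F [ 0.3 -0.1 -3.2] gap 0.0491
tool cm [-0.65  0.08  0.23] rotvec [ 0.0018 -0.0177 -0.0064]
aligned-frame cm [-0.65  0.08  0.24]
```

Emit:
apply_moves --offset '[[0, 0, 0], [0, 0, 0.15], [0, 0, 0]]' --delta_rot '[[0.002, -0.017, -0.006], [0, 0, 0], [0, 0, 0]]'

```text
time: 5.35
position: [0.4726, 0.0017, 0.0276]
tool_rot: [-0.002, 1.0, 0.0, -0.001]
contact_force: [-0.7, -0.4, -2.7]
finger_gap: 0.0487
```

```bash
python3 to.py .48 .0 .0274 90
```

```text
t 5.35 pos [0.4726 0.0017 0.0276] j [-0.15  0.19  2.09  0.    0.86 -1.72] F [-0.7 -0.4 -2.7] gap 0.0487
tool cm [-0.74 -0.18  0.02] rotvec [ 0.0003 -0.0013  0.0039]
aligned-frame cm [-0.74 -0.17  0.02]
```

Emit:
apply_moves --offset '[[0, 0, 0.1], [0, 0, 0.1], [0, 0, 0]]' --delta_rot '[[0, 0, 0], [0, 0, 0], [0, 0, 0]]'

```text
time: 5.6
position: [0.4732, 0.0024, 0.028]
tool_rot: [-0.004, 1.0, -0.001, -0.0]
contact_force: [-0.3, -0.5, -3.1]
finger_gap: 0.0492
```

```bash
python3 to.py .48 .0 .0274 90
```

```text
t 5.6 pos [0.4732 0.0024 0.028 ] j [-0.14  0.19  2.09 -0.    0.87 -1.72] F [-0.3 -0.5 -3.1] gap 0.0492
tool cm [-0.68 -0.24  0.06] rotvec [-0.0016 -0.0009  0.0077]
aligned-frame cm [-0.68 -0.24  0.06]
```

Emit:
apply_moves --offset '[[0, 0, 0.25], [0, 0, 0.25], [0, 0, 0.2]]' --delta_rot '[[0, 0, 0], [0, 0, 0.004], [0, 0, 0]]'

```text
time: 5.85
position: [0.4742, 0.0025, 0.0275]
tool_rot: [-0.003, 1.0, -0.001, -0.002]
contact_force: [-7.1, -1.4, 11.3]
finger_gap: 0.049
```

```bash
python3 to.py .48 .0 .0274 90
```

```text
t 5.85 pos [0.4742 0.0025 0.0275] j [-0.14  0.19  2.09 -0.    0.87 -1.72] F [-7.1 -1.4 11.3] gap 0.049
tool cm [-0.58 -0.26  0.  ] rotvec [-0.0024 -0.0048  0.0064]
aligned-frame cm [-0.58 -0.25  0.01]
```

Emit:
apply_moves --offset '[[0, 0, -0.1], [0, 0, 0], [0, 0, 0], [0, 0, 0]]' --delta_rot '[[0, 0, 0], [0, 0, 0], [0, 0, 0], [0, 0, 0]]' --hand 1

```text
time: 6.18
position: [0.4777, 0.003, 0.0309]
tool_rot: [-0.003, 1.0, -0.001, 0.001]
contact_force: [0.8, 0.0, 0.2]
finger_gap: 0.0856
```

```bash
python3 to.py .474 .0025 .0275 90
```

```text
t 6.18 pos [0.4777 0.003  0.0309] j [-0.14  0.19  2.08 -0.    0.87 -1.72] F [0.8 0.  0.2] gap 0.0856
tool cm [ 0.37 -0.04  0.34] rotvec [-0.0025  0.0029  0.0068]
aligned-frame cm [ 0.37 -0.05  0.34]
```

Emit:
apply_moves --offset '[[0, 0, 0], [0, 0, 0], [0, 0, 0], [0, 0, 0]]' --delta_rot '[[0, 0, 0.12], [0, 0, 0.12], [0, 0, 0.12], [0, 0, 0.12]]'

```text
time: 6.52
position: [0.4784, 0.0032, 0.0304]
tool_rot: [0.243, 0.97, -0.0, 0.002]
contact_force: [0.2, -0.6, 0.4]
finger_gap: 0.0852
```

```bash
python3 to.py .474 .0025 .0275 0
```

```text
t 6.52 pos [0.4784 0.0032 0.0304] j [-0.14  0.19  2.08 -0.    0.87 -1.22] F [ 0.2 -0.6  0.4] gap 0.0852
tool cm [ 0.35 -0.27  0.28] rotvec [0.0029 0.0044 1.0796]
aligned-frame cm [-0.07 -0.44  0.29]
```

Emit:
apply_moves --offset '[[0, 0, 0], [0, 0, 0], [0, 0, 0], [0, 0, 0], [0, 0, 0]]' --delta_rot '[[0, 0, 0.12], [0, 0, 0.12], [0, 0, 0.12], [0, 0, 0.12], [0, 0, 0.12]]'

```text
time: 6.93
position: [0.4785, 0.0036, 0.029]
tool_rot: [0.53, 0.848, 0.001, 0.002]
contact_force: [-0.4, 0.8, -0.4]
finger_gap: 0.0854
```

Emit:
apply_moves --offset '[[0, 0, 0], [0, 0, 0], [0, 0, 0], [0, 0, 0], [0, 0, 0]]' --delta_rot '[[0, 0, 0.12], [0, 0, 0.12], [0, 0, 0.12], [0, 0, 0.12], [0, 0, 0]]'

```text
time: 7.35
position: [0.4785, 0.0039, 0.0275]
tool_rot: [0.724, 0.69, 0.002, 0.002]
contact_force: [-0.4, -0.3, 0.1]
finger_gap: 0.0853
```

```bash
python3 to.py .474 .0025 .0275 0
```

```text
t 7.35 pos [0.4785 0.0039 0.0275] j [-0.14  0.19  2.08 -0.    0.86 -0.09] F [-0.4 -0.3  0.1] gap 0.0853
tool cm [-0.16 -0.45 -0.  ] rotvec [ 0.005   0.0007 -0.0478]
aligned-frame cm [-0.14 -0.45  0.  ]
```

Emit:
apply_moves --offset '[[-0.15, -0.45, 0.1], [0, 0, 0]]' --delta_rot '[[0.005, 0, -0.048], [0, 0, 0]]'

```text
time: 7.52
position: [0.474, 0.0027, 0.0261]
tool_rot: [0.704, 0.71, -0.0, 0.0]
contact_force: [-0.8, -0.5, -0.1]
finger_gap: 0.0854
```

```bash
python3 to.py .474 .0025 .0275 0
python3 - <<'E'
from h import *
c=grab('top',3); s=grab('scene',2)
a=cv2.resize(c['color'][190:310,210:330,::-1],(400,400),interpolation=cv2.INTER_CUBIC)
x,y=map(int,proj(s,[.474,0,.03])); print(x,y)
b=cv2.resize(s['color'][y-60:y+60,x-60:x+60,::-1],(400,400),interpolation=cv2.INTER_CUBIC)
cv2.imwrite('pics/t2.png',cv2.hconcat([a,b]))
E
```

```text
t 7.52 pos [0.474  0.0027 0.0261] j [-0.14  0.19  2.09 -0.    0.86 -0.15] F [-0.8 -0.5 -0.1] gap 0.0854
tool cm [-0.02 -0.   -0.14] rotvec [-0.      0.0005  0.0075]
aligned-frame cm [-0.02 -0.   -0.14]
297 214
```

View pics/t2.png

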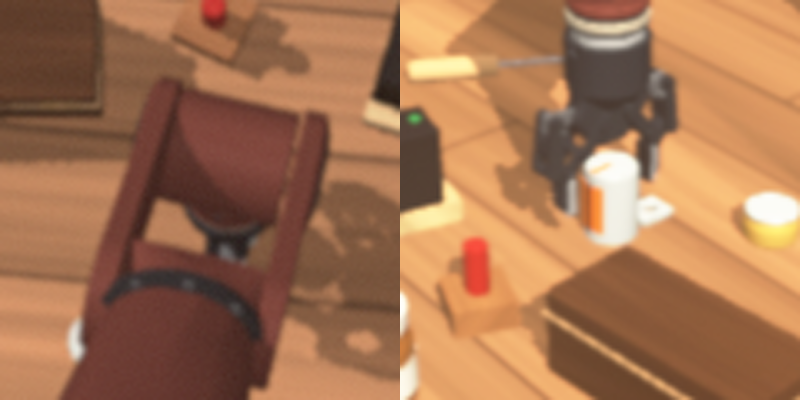

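Scene view: the canister is upright between the open jaws, with the patch towards +x and the tab towards the robot. I'll grip it, then measure its heading from the scene camera.

Emit:
apply_moves --offset '[[0, 0, 0], [0, 0, 0], [0, 0, 0], [0, 0, 0], [0, 0, 0]]' --delta_rot '[[0, 0, 0.006], [0, 0, 0], [0, 0, 0], [0, 0, 0], [0, 0, 0]]' --hand 0 --newtons 50

```text
time: 8.18
position: [0.4752, 0.0027, 0.0271]
tool_rot: [0.708, 0.706, 0.0, 0.001]
contact_force: [0.5, -1.2, -0.4]
finger_gap: 0.049
```

```bash
python3 to.py .474 .0025 .0275 0
python3 - <<'E'
from h import *
s=grab('scene',3)
u0,v0=285,190
h=cv2.cvtColor(s['color'],cv2.COLOR_RGB2HSV)
for ch in (2,1):
  print('ch',ch)
  for r in range(196,232): print(r,' '.join('%3d'%x for x in h[r,288:322,ch]))
E
```

```text
t 8.18 pos [0.4752 0.0027 0.0271] j [-0.14  0.19  2.09 -0.    0.86 -0.14] F [ 0.5 -1.2 -0.4] gap 0.049
tool cm [-0.03 -0.12 -0.04] rotvec [ 0.0014  0.0007 -0.002 ]
aligned-frame cm [-0.02 -0.12 -0.04]
ch 2
196 109  90  83  88 106 108  95  87  86  89  99 121 143 156 143 110  84  77  77  81  83  86  87  88  87  88  98 150 223 242 242 239 235 232
197  96  89  86  90 105 115 104  90  88  95 124 159 179 181 160 119  87  79  78  80  84  87  88  92  99 105 126 181 231 244 245 244 241 237
198  87  86  86  87  93  98  94  88  89 104 142 176 191 192 178 141  99  82  80  82  86  88  92 116 152 168 190 226 242 246 247 246 245 243
199  86  84  84  85  86  87  87  87  92 121 171 200 209 206 194 164 121  89  80  82  85  88 105 159 215 233 238 244 247 248 247 247 246 245
200  86  83  83  87  87  86  86  88 104 156 219 237 240 235 224 197 148 102  83  82  86  93 127 192 234 244 246 247 248 248 248 248 247 246
201  87  86  87  93  92  87  87 100 141 208 242 250 250 250 247 236 203 149 108  98 100 113 166 222 241 245 247 247 247 248 248 248 248 248
202  87  88  91  95  92  87  97 143 206 242 251 252 25
[... 8490 characters left out ...]

227 137 136 136 132 117  95  72  53  37  27  23  23  26  37  54  75 100 126 138 140 138 138 137 138 137 137 137 138 138 138 138 138 139 139
228 137 136 137 137 134 126 118 105  94  87  85  85  87  95 106 118 133 141 144 144 143 140 138 137 137 136 138 137 138 138 138 137 139 140
229 137 137 136 137 137 136 135 133 130 129 130 131 133 134 137 140 144 146 146 146 144 144 141 139 137 137 138 138 138 138 138 138 138 138
230 137 137 137 137 137 137 137 138 138 139 143 145 145 145 147 147 147 147 146 146 146 145 145 143 141 138 137 137 137 138 137 138 138 138
231 137 137 137 137 137 137 138 140 143 143 144 147 148 148 147 147 148 148 147 146 146 146 147 146 144 143 139 138 137 137 138 137 138 138
```

```bash
python3 - <<'E'
from h import *
s=np.load('s.npy',allow_pickle=True).item()
for u,v in [(310.3,216.8),(310.9,216.8)]:
    H=ray(s,u,v,.003); d=np.array([.4752,.0027])-H; print(H,np.linalg.norm(d),np.degrees(np.arctan2(d[1],d[0])))
# lid: stripe from lid front edge ~ (295,204) to mid; tab edges expected
print('lid ctr expected',proj(s,[.4752,.0027,.07]),'hole expected',proj(s,[.4272,.0027,.003]))
print('patch edge angles')
for a in range(-15,16,5):
    t=np.radians(a); X=np.array([.4752,.0027])
    h=X-.048*np.array([np.cos(t),np.sin(t)]); print(a,np.round(proj(s,[*h,.003]),1),'stripe out',np.round(proj(s,[*(X+.022*np.array([np.cos(t),np.sin(t)])),.07]),1))
E
```

```text
[0.42557517 0.00170897] 0.04963472496129197 1.1440719590523545
[0.4241273  0.00288134] 0.05107301859029512 -0.20344031122048514
lid ctr expected (np.float64(298.19433814418414), np.float64(203.48154198550233)) hole expected (np.float64(310.11144167122103), np.float64(217.10876298051085))
patch edge angles
-15 [312.3 219. ] stripe out [291.4 205. ]
-10 [311.7 218.3] stripe out [291.7 205.3]
-5 [310.9 217.7] stripe out [292.  205.6]
0 [310.1 217.1] stripe out [292.4 205.9]
5 [309.2 216.6] stripe out [292.8 206.1]
10 [308.2 216.1] stripe out [293.3 206.4]
15 [307.1 215.6] stripe out [293.8 206.6]
```

Emit:
apply_moves --offset '[[0, 0, -2], [0, 0, -3.3], [0, 0, -3.3], [0, 0, -3.3], [0, 0, 0]]' --delta_rot '[[0, 0, 0], [0, 0, 0], [0, 0, 0], [0, 0, 0], [0, 0, 0]]'

```text
time: 8.75
position: [0.4694, 0.0036, 0.1441]
tool_rot: [0.708, 0.706, -0.004, -0.005]
contact_force: [2.3, -0.1, -2.1]
finger_gap: 0.0493
```

```bash
python3 to.py .5986 -.2384 .15 77.5
```

```text
t 8.75 pos [0.4694 0.0036 0.1441] j [-0.14 -0.01  2.04 -0.    1.13 -0.14] F [ 2.3 -0.1 -2.1] gap 0.0493
tool cm [-24.17  12.97  -0.8 ] rotvec [-0.0098 -0.0102 -1.3549]
aligned-frame cm [-17.86 -20.83  -0.59]
```

Emit:
apply_moves --offset '[[-3.0, 1.6, -0.5], [-3.0, 1.6, -0.2], [-3.0, 1.6, 0], [-3.0, 1.6, 0], [-3.0, 1.6, 0]]' --delta_rot '[[-0.01, -0.01, 0], [0, 0, 0], [0, 0, 0], [0, 0, 0], [0, 0, 0]]'

```text
time: 9.17
position: [0.5465, -0.144, 0.1471]
tool_rot: [0.704, 0.71, -0.004, -0.001]
contact_force: [-0.1, 0.0, -2.5]
finger_gap: 0.0491
```

Emit:
apply_moves --offset '[[-3.0, 1.6, 0], [-3.0, 1.6, 0], [0, 0, 0], [0, 0, 0], [0, 0, 0]]' --delta_rot '[[0, 0, 0], [0, 0, 0], [0, 0, -0.12], [0, 0, -0.12], [0, 0, -0.12]]'

```text
time: 9.58
position: [0.5793, -0.214, 0.1367]
tool_rot: [0.563, 0.826, -0.005, -0.005]
contact_force: [-0.9, -0.4, -2.3]
finger_gap: 0.0488
```

Emit:
apply_moves --offset '[[0, 0, 0], [0, 0, 0], [0, 0, 0], [0, 0, 0], [0, 0, 0]]' --delta_rot '[[0, 0, -0.12], [0, 0, -0.12], [0, 0, -0.12], [0, 0, -0.12], [0, 0, -0.12]]'

```text
time: 10.0
position: [0.5735, -0.2126, 0.1242]
tool_rot: [0.282, 0.959, -0.001, -0.014]
contact_force: [-0.1, -0.4, -2.3]
finger_gap: 0.0492
```

```bash
python3 to.py .5986 -.2384 .15 77.5
```

```text
t 10.0 pos [ 0.5735 -0.2126  0.1242] j [-0.47  0.32  1.71 -0.01  1.15 -1.46] F [-0.1 -0.4 -2.3] gap 0.0492
tool cm [-3.43 -0.84 -2.66] rotvec [-0.0058 -0.0279 -0.3531]
aligned-frame cm [-3.   -1.97 -2.58]
```

Emit:
apply_moves --offset '[[0, 0, -2.8], [-1.5, 0, -0.5], [-1.5, -0.8, 0], [0, 0, 0], [0, 0, 0]]' --delta_rot '[[-0.006, -0.028, -0.115], [0, 0, -0.115], [0, 0, -0.115], [0, 0, 0], [0, 0, 0]]'

```text
time: 10.42
position: [0.5932, -0.2283, 0.1449]
tool_rot: [0.103, 0.995, 0.002, -0.009]
contact_force: [-0.9, -1.1, -2.6]
finger_gap: 0.0488
```

```bash
python3 to.py .5986 -.2384 .15 77.5
```

```text
t 10.42 pos [ 0.5932 -0.2283  0.1449] j [-0.48  0.33  1.64 -0.    1.19 -1.84] F [-0.9 -1.1 -2.6] gap 0.0488
tool cm [-0.72 -0.88 -0.53] rotvec [ 0.0025 -0.0176  0.0112]
aligned-frame cm [-0.74 -0.87 -0.51]
```

Emit:
apply_moves --offset '[[-0.7, -0.9, -0.4], [0, 0, 0], [0, 0, 0]]' --delta_rot '[[0.002, -0.018, 0.011], [0, 0, 0], [0, 0, 0]]'

```text
time: 10.67
position: [0.5957, -0.2375, 0.1446]
tool_rot: [0.111, 0.994, 0.002, -0.003]
contact_force: [-0.6, -0.4, -2.7]
finger_gap: 0.049
```

```bash
python3 to.py .5986 -.2384 .0495 77.5
python3 - <<'E'
from h import *
s=grab('scene',3); c=grab('top',2)
x,y=map(int,proj(s,[.5986,-.2384,.1]))
b=cv2.resize(s['color'][y-55:y+65,x-60:x+60,::-1],(400,400),interpolation=cv2.INTER_CUBIC)
a=cv2.resize(c['color'][160:280,310:430,::-1],(400,400),interpolation=cv2.INTER_CUBIC)
cv2.imwrite('pics/t3.png',cv2.hconcat([a,b]))
E
```

```text
t 10.67 pos [ 0.5957 -0.2375  0.1446] j [-0.49  0.34  1.64  0.    1.18 -1.84] F [-0.6 -0.4 -2.7] gap 0.049
tool cm [-0.36 -0.05  9.51] rotvec [ 0.0026 -0.0055 -0.0052]
aligned-frame cm [-0.3  -0.02  9.51]
```

View pics/t3.png

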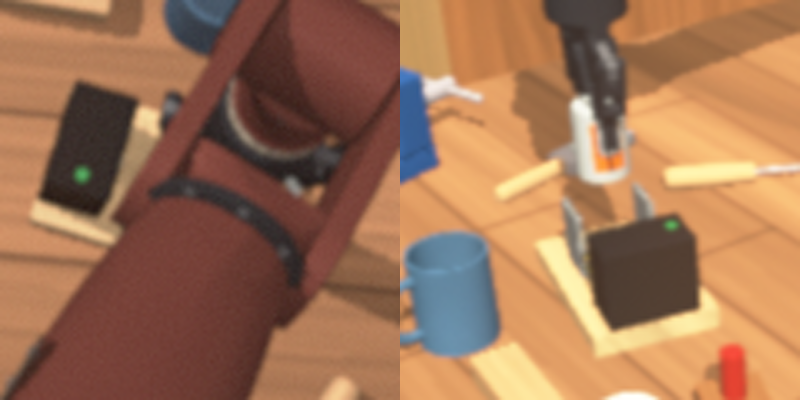

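Emit:
apply_moves --offset '[[-0.2, 0, 1.0], [0.2, 0, 2.0], [0.2, 0, 0.2], [0, 0, 0]]' --delta_rot '[[0.002, -0.003, -0.005], [0, 0.004, 0], [0, 0.003, 0], [0, 0, 0]]'

```text
time: 11.25
position: [0.596, -0.2373, 0.1135]
tool_rot: [0.108, 0.994, -0.001, -0.002]
contact_force: [-0.1, -0.9, -2.0]
finger_gap: 0.0487
```

```bash
python3 to.py .5986 -.2384 .0495 77.5
```

```text
t 11.25 pos [ 0.596  -0.2373  0.1135] j [-0.49  0.37  1.66 -0.    1.12 -1.84] F [-0.1 -0.9 -2. ] gap 0.0487
tool cm [-0.3  -0.04  6.4 ] rotvec [-0.0014 -0.0034  0.0023]
aligned-frame cm [-0.28 -0.05  6.4 ]
```

Emit:
apply_moves --offset '[[-0.2, 0, 1.0], [0.1, 0, 1.8], [0.1, 0, 0.2], [0, 0, 0]]' --delta_rot '[[0, -0.003, 0.002], [0, 0.004, 0], [0, 0.003, 0], [0, 0, 0]]'

```text
time: 11.58
position: [0.5973, -0.2376, 0.083]
tool_rot: [0.109, 0.994, -0.001, -0.002]
contact_force: [1.1, 0.1, -2.2]
finger_gap: 0.0487
```

```bash
python3 to.py .5986 -.2384 .0495 77.5
```

```text
t 11.58 pos [ 0.5973 -0.2376  0.083 ] j [-0.49  0.41  1.66 -0.    1.07 -1.84] F [ 1.1  0.1 -2.2] gap 0.0487
tool cm [-0.16 -0.05  3.35] rotvec [-0.002  -0.0045  0.0003]
aligned-frame cm [-0.14 -0.05  3.35]
```

Emit:
apply_moves --offset '[[-0.1, 0, 1.0], [0.1, 0, 1.6], [0.1, 0, 0.2], [0, 0, 0]]' --delta_rot '[[-0.002, -0.004, 0], [0, 0.003, 0], [0, 0.003, 0], [0, 0, 0]]'

```text
time: 11.92
position: [0.5979, -0.2381, 0.0545]
tool_rot: [0.109, 0.994, -0.0, -0.001]
contact_force: [0.9, -0.3, -2.6]
finger_gap: 0.049
```

```bash
python3 to.py .5986 -.2384 .0475 77.5
```

```text
t 11.92 pos [ 0.5979 -0.2381  0.0545] j [-0.49  0.45  1.67 -0.    1.02 -1.84] F [ 0.9 -0.3 -2.6] gap 0.049
tool cm [-0.07 -0.01  0.7 ] rotvec [-0.0007 -0.0028  0.0003]
aligned-frame cm [-0.07 -0.01  0.7 ]
```

Emit:
apply_moves --offset '[[0, 0, 0.6], [0, 0, 0.2], [0, 0, 0.2]]' --delta_rot '[[0, -0.003, 0], [0, 0, 0], [0, 0, 0]]'

```text
time: 12.17
position: [0.5986, -0.2386, 0.0471]
tool_rot: [0.109, 0.994, -0.0, 0.0]
contact_force: [-7.4, 4.2, 16.1]
finger_gap: 0.0492
```

```bash
python3 to.py .5986 -.2384 .0475 77.5
```

```text
t 12.17 pos [ 0.5986 -0.2386  0.0471] j [-0.49  0.46  1.67 -0.    1.01 -1.84] F [-7.4  4.2 16.1] gap 0.0492
tool cm [ 0.01  0.02 -0.04] rotvec [-0.0007  0.0002  0.0004]
aligned-frame cm [ 0.01  0.02 -0.04]
```

Emit:
apply_moves --offset '[[0, 0, -0.05], [0, 0, 0]]' --delta_rot '[[0, 0, 0], [0, 0, 0]]'

```text
time: 12.33
position: [0.5995, -0.2391, 0.0491]
tool_rot: [0.109, 0.994, -0.001, 0.001]
contact_force: [-0.1, 0.2, -2.4]
finger_gap: 0.0489
```

Emit:
apply_moves --offset '[[0, 0, 0], [0, 0, 0], [0, 0, 0], [0, 0, 0], [0, 0, 0]]' --delta_rot '[[0, 0, 0], [0, 0, 0], [0, 0, 0], [0, 0, 0], [0, 0, 0]]' --hand 1

```text
time: 12.75
position: [0.602, -0.2404, 0.0513]
tool_rot: [0.109, 0.994, -0.002, 0.004]
contact_force: [0.1, 0.1, 0.9]
finger_gap: 0.0856
```

```bash
python3 to.py .5986 -.2384 .15 77.5
```

```text
t 12.75 pos [ 0.602  -0.2404  0.0513] j [-0.49  0.46  1.67 -0.    1.01 -1.84] F [0.1 0.1 0.9] gap 0.0856
tool cm [ 0.29  0.09 -9.87] rotvec [-0.003   0.0086  0.0004]
aligned-frame cm [ 0.37  0.12 -9.87]
```

Emit:
apply_moves --offset '[[0.3, 0.1, -1.5], [0, 0, -3.2], [0, 0, -3.5], [0, 0, -3.0], [0, 0, -1]]' --delta_rot '[[-0.003, 0.008, 0], [0, 0, 0], [0, 0, 0], [0, 0, 0], [0, 0, 0]]'

```text
time: 13.17
position: [0.5951, -0.2367, 0.1708]
tool_rot: [0.109, 0.994, 0.003, -0.006]
contact_force: [-0.0, -0.1, 1.3]
finger_gap: 0.0854
```

```bash
python3 to.py .636 .033 .15 77.5
```

```text
t 13.17 pos [ 0.5951 -0.2367  0.1708] j [-0.49  0.31  1.62  0.    1.23 -1.84] F [-0.  -0.1  1.3] gap 0.0854
tool cm [ 1.81 27.21  2.21] rotvec [ 0.0037 -0.0128  0.0002]
aligned-frame cm [ 1.85 27.21  2.08]
```

Emit:
apply_moves --offset '[[0.2, 3.6, 0], [0.2, 3.6, 0], [0.2, 3.6, 0], [0.2, 3.6, 0], [0.2, 3.6, 0]]' --delta_rot '[[0.003, -0.013, 0], [0, 0, 0], [0, 0, 0], [0, 0, 0], [0, 0, 0]]'

```text
time: 13.58
position: [0.6288, -0.0639, 0.1754]
tool_rot: [0.116, 0.993, -0.004, 0.007]
contact_force: [0.3, -0.8, 0.3]
finger_gap: 0.0857
```

Emit:
apply_moves --offset '[[0.2, 3.6, 0], [0.2, 3.6, 0], [0, 1, 0], [0, 0, 0]]' --delta_rot '[[0, 0, 0], [0, 0, 0], [0, 0, 0], [0, 0, 0]]'

```text
time: 13.92
position: [0.6431, 0.028, 0.1713]
tool_rot: [0.112, 0.994, -0.002, 0.006]
contact_force: [0.3, -0.6, 0.2]
finger_gap: 0.0853
```

```bash
python3 to.py .636 .033 .15 77.5
python3 - <<'E'
from h import *
c=grab('top',4); s=grab('scene',4); np.save('c2.npy',c,allow_pickle=True); np.save('s2.npy',s,allow_pickle=True)
a=cv2.resize(c['color'][170:255,310:410,::-1],(480,400),interpolation=cv2.INTER_CUBIC)
x,y=map(int,proj(s,[.64,.0,.06])); print(x,y)
b=cv2.resize(s['color'][y-50:y+50,x-40:x+40,::-1],(320,400),interpolation=cv2.INTER_CUBIC)
cv2.imwrite('pics/t4.png',cv2.hconcat([a,b]))
E
```

```text
t 13.92 pos [0.6431 0.028  0.1713] j [-0.06  0.3   1.63 -0.01  1.2  -1.41] F [ 0.3 -0.6  0.2] gap 0.0853
tool cm [0.83 0.34 2.12] rotvec [-0.003   0.0122 -0.007 ]
aligned-frame cm [0.8  0.34 2.13]
251 225
```

View pics/t4.png

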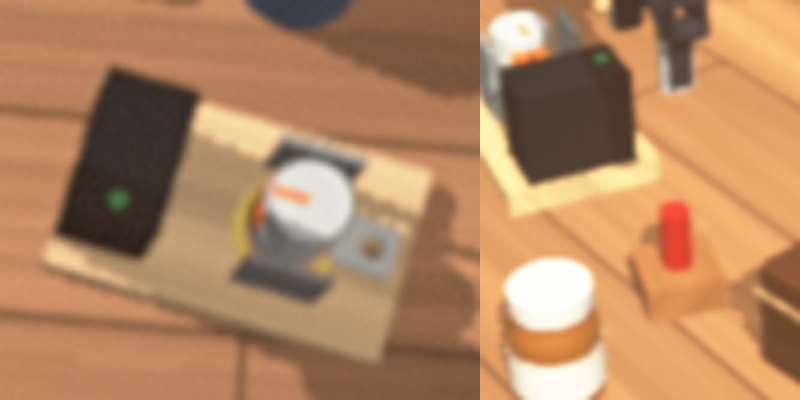

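Canister stands on the ring with the patch towards the window. I'll check its pose and the hole alignment in numbers.

```bash
python3 - <<'E'
from h import *
c=np.load('c2.npy',allow_pickle=True).item(); s=np.load('s2.npy',allow_pickle=True).item()
h=cv2.cvtColor(c['color'],cv2.COLOR_RGB2HSV)
print('expected base hole px',proj(c,[.588,-.285,.02]),'tab hole px if aligned',proj(c,[.588,-.285,.026]),'lid',proj(c,[.5986,-.2386,.09]))
for r in range(214,232): print(r,' '.join('%3d'%x for x in h[r,378:402,2]))
print()
for r in range(200,226): print(r,' '.join('%3d'%x for x in h[r,362:388,2]))
m=mask(c,(0,170,80),(6,255,255),(262,180,288,205)); k=cen(m); print('pin top view',k,ray(c,*k[:2],.07))
m=mask(s,(0,170,90),(6,255,255),(248,218,275,250)); k=cen(m); print('pin scene',k,ray(s,*k[:2],.049)); v,u=np.nonzero(m); print(u.min(),u.max(),v.min(),v.max())
for P in ([.636,.033,.072],[.636,.033,.026],[.636,.033,.049]): print(np.round(proj(c,P),1),np.round(proj(s,P),1))
E
```

```text
expected base hole px (np.float64(386.15043611596394), np.float64(223.7039903699317)) tab hole px if aligned (np.float64(386.59489125301326), np.float64(223.31163228765521)) lid (np.float64(374.23238704235746), np.float64(213.39328125692822))
214 227 228 230 230 221 184 173 185 181 169 169 167 167 170 182 200 208 217 226 214 175 146 141 140
215 226 228 229 228 209 176 171 185 180 172 173 179 180 172 169 175 177 185 195 188 161 143 142 140
216 228 228 229 223 193 162 164 173 173 172 179 197 199 186 181 180 174 168 170 162 148 142 143 140
217 228 228 226 208 175 157 161 165 165 167 177 192 198 190 201 205 195 176 162 150 142 140 139 141
218 229 224 208 183 162 159 164 164 163 163 165 173 175 178 197 216 210 186 162 146 138 140 138 143
219 213 200 180 164 157 163 166 165 161 159 156 161 164 166 180 198 201 184 162 147 139 140 138 146
220 175 166 157 157 160 165 164 166 162 154 151 152 156 164 167 177 181 174 158 145 142 140 140 146
221 145 147 155 160 163 164 163 161 156 154 148 144 153 161 164 169 172 163 151 143 142 141 142 142
222 141 149 159 162 165 164 162 154 144 140 141 141 150 1
[... 3449 characters left out ...]
07 104 109 109 112 112 115 116 118 124 137 149 153 157 163 165 164 163 160 149 134 125
224 124 122 118 111 109 108 108 111 112 113 118 122 126 140 161 171 167 162 162 162 163 164 161 152 139 128
225 102 110 110 108 110 110 111 111 111 117 122 131 146 166 182 191 179 165 158 158 158 160 160 159 153 147
pin top view (np.float64(nan), np.float64(nan), 0) [nan nan]
pin scene (np.float64(259.4074074074074), np.float64(233.5648148148148), 108) [0.63742605 0.03373617]
256 263 226 242
[273.5 192.1] [259.3 226.3]
[273.7 196.1] [260.1 240.1]
[273.6 194.1] [259.7 233.3]h.py:17: RuntimeWarning: Mean of empty slice.
  v,u=np.nonzero(m); return u.mean(),v.mean(),len(u)
  ret = ret.dtype.type(ret / rcount)
```

Emit:
apply_moves --offset '[[0.8, 0.3, 1.5], [0.2, 0, 2.5], [0.1, 0, 2], [0, 0, 0], [0, 0, 0]]' --delta_rot '[[-0.003, 0.012, -0.007], [0, 0.005, 0], [0, 0.004, 0], [0, 0.003, 0], [0, 0, 0]]'

```text
time: 14.73
position: [0.6325, 0.026, 0.1097]
tool_rot: [0.114, 0.993, 0.001, -0.005]
contact_force: [0.8, -0.6, 0.8]
finger_gap: 0.0858
```

```bash
python3 to.py .6377 .033 .038 77.5
```

```text
t 14.73 pos [0.6325 0.026  0.1097] j [-0.07  0.36  1.67  0.    1.12 -1.41] F [ 0.8 -0.6  0.8] gap 0.0858
tool cm [-0.42  0.79  7.17] rotvec [ 0.0007 -0.0107 -0.0101]
aligned-frame cm [-0.36  0.79  7.17]
```

Emit:
apply_moves --offset '[[-0.2, 0.8, 0.8], [0, 0, 2.5], [0.2, 0, 2.0], [0, 0, 0]]' --delta_rot '[[0, -0.008, -0.01], [0, 0.004, 0], [0, 0.003, 0], [0, 0, 0]]'

```text
time: 15.07
position: [0.6375, 0.0348, 0.0581]
tool_rot: [0.109, 0.994, 0.001, -0.001]
contact_force: [-1.1, 0.3, -0.6]
finger_gap: 0.0854
```

```bash
python3 to.py .6377 .033 .038 77.5
```

```text
t 15.07 pos [0.6375 0.0348 0.0581] j [-0.06  0.44  1.69  0.    1.02 -1.41] F [-1.1  0.3 -0.6] gap 0.0854
tool cm [-0.06 -0.18  2.01] rotvec [ 0.0028 -0.0017  0.0005]
aligned-frame cm [-0.06 -0.17  2.01]
```

Emit:
apply_moves --offset '[[0.1, -0.15, 1.2], [0.1, 0, 0.9], [0, 0, 0.1], [0, 0, 0]]' --delta_rot '[[0.002, 0.003, 0], [0, 0.002, 0], [0, 0, 0], [0, 0, 0]]'

```text
time: 15.4
position: [0.6377, 0.0347, 0.0371]
tool_rot: [0.108, 0.994, 0.001, -0.001]
contact_force: [-0.4, -0.2, 0.0]
finger_gap: 0.0856
```

```bash
python3 to.py .6377 .033 .038 77.5
```

```text
t 15.4 pos [0.6377 0.0347 0.0371] j [-0.06  0.47  1.69  0.    0.99 -1.41] F [-0.4 -0.2  0. ] gap 0.0856
tool cm [-0.03 -0.17 -0.09] rotvec [ 0.0017 -0.0019  0.002 ]
aligned-frame cm [-0.03 -0.17 -0.09]
```

Emit:
apply_moves --offset '[[0, -0.1, -0.1], [0, 0, 0]]' --delta_rot '[[0.002, -0.002, 0.002], [0, 0, 0]]'

```text
time: 15.57
position: [0.6385, 0.0336, 0.0394]
tool_rot: [0.109, 0.994, -0.0, 0.001]
contact_force: [-1.0, -0.1, 1.1]
finger_gap: 0.0856
```

Emit:
apply_moves --offset '[[0, 0, 0], [0, 0, 0], [0, 0, 0], [0, 0, 0], [0, 0, 0]]' --delta_rot '[[0, 0, 0], [0, 0, 0], [0, 0, 0], [0, 0, 0], [0, 0, 0]]' --hand 0 --newtons 20

```text
time: 15.98
position: [0.6408, 0.0334, 0.0426]
tool_rot: [0.109, 0.994, -0.0, 0.004]
contact_force: [-0.2, 1.0, 0.0]
finger_gap: 0.0256
```

Emit:
apply_moves --offset '[[0, 0, 0], [0, 0, 0], [0, 0, 0]]' --delta_rot '[[0, 0, 0], [0, 0, 0], [0, 0, 0]]'

```text
time: 16.23
position: [0.6409, 0.0334, 0.0428]
tool_rot: [0.109, 0.994, -0.0, 0.004]
contact_force: [-0.4, -0.9, 1.1]
finger_gap: 0.0211
```

```bash
python3 to.py .6377 .033 .038 77.5
```

```text
t 16.23 pos [0.6409 0.0334 0.0428] j [-0.06  0.46  1.69 -0.    0.99 -1.41] F [-0.4 -0.9  1.1] gap 0.0211
tool cm [ 0.31 -0.11  0.48] rotvec [ 0.0008  0.008  -0.0004]
aligned-frame cm [ 0.31 -0.11  0.48]
```

Emit:
apply_moves --offset '[[0, 0, 0], [0, 0, 0], [0, 0, 0], [0.2, 0, 0], [0, 0, 0]]' --delta_rot '[[0, 0, 0], [0, 0, 0], [0, 0, 0], [0, 0.008, 0], [0, 0, 0.12]]' --hand 1

```text
time: 16.65
position: [0.6385, 0.0339, 0.0425]
tool_rot: [0.169, 0.986, 0.0, -0.001]
contact_force: [0.3, -0.5, -0.5]
finger_gap: 0.0799
```

Emit:
apply_moves --offset '[[0, 0, 0], [0, 0, 0], [0, 0, 0], [0, 0, 0], [0, 0, 0]]' --delta_rot '[[0, 0, 0.12], [0, 0, 0.12], [0, 0, 0.12], [0, 0, 0.12], [0, 0, 0.12]]'

```text
time: 17.07
position: [0.6379, 0.034, 0.0423]
tool_rot: [0.465, 0.885, -0.0, -0.002]
contact_force: [-0.0, -0.3, -0.9]
finger_gap: 0.0854
```

Emit:
apply_moves --offset '[[0, 0, 0], [0, 0, 0], [0, 0, 0], [0, 0, 0], [0, 0, 0]]' --delta_rot '[[0, 0, 0.12], [0, 0, 0.12], [0, 0, 0.12], [0, 0, 0.12], [0, 0, 0.12]]'

```text
time: 17.48
position: [0.6372, 0.0342, 0.0421]
tool_rot: [0.714, 0.7, -0.001, -0.003]
contact_force: [1.0, -0.6, -0.0]
finger_gap: 0.0854
```

```bash
python3 to.py .6377 .0334 .038 -12.5
```

```text
t 17.48 pos [0.6372 0.0342 0.0421] j [-0.06  0.46  1.69  0.    1.   -0.04] F [ 1.  -0.6 -0. ] gap 0.0854
tool cm [-0.08  0.05  0.41] rotvec [-0.0062 -0.0013  0.1973]
aligned-frame cm [-0.06  0.06  0.41]
```

Emit:
apply_moves --offset '[[-0.1, 0, 0.3], [0, 0, 0.2], [0, 0, 0]]' --delta_rot '[[-0.006, -0.001, 0.1], [0, 0, 0.098], [0, 0, 0]]'

```text
time: 17.73
position: [0.6372, 0.0332, 0.0372]
tool_rot: [0.784, 0.621, 0.0, -0.0]
contact_force: [0.4, 0.5, 1.0]
finger_gap: 0.0855
```

```bash
python3 to.py .6377 .0334 .038 -12.5
```

```text
t 17.73 pos [0.6372 0.0332 0.0372] j [-0.06  0.46  1.69  0.    0.99  0.17] F [0.4 0.5 1. ] gap 0.0855
tool cm [ 0.03  0.04 -0.08] rotvec [-0.0006 -0.0006 -0.0136]
aligned-frame cm [ 0.03  0.05 -0.08]
```

Well centred. Firm grip on the pin.

Emit:
apply_moves --offset '[[0, 0.05, 0], [0, 0, 0], [0, 0, 0], [0, 0, 0], [0, 0, 0]]' --delta_rot '[[0, 0, -0.013], [0, 0, 0], [0, 0, 0], [0, 0, 0], [0, 0, 0]]' --hand 0 --newtons 40

```text
time: 18.15
position: [0.6377, 0.0331, 0.0374]
tool_rot: [0.777, 0.629, -0.0, -0.001]
contact_force: [1.1, 0.3, -0.3]
finger_gap: 0.0253
```

Emit:
apply_moves --offset '[[0, 0, 0], [0, 0, 0], [0, 0, 0]]' --delta_rot '[[0, 0, 0], [0, 0, 0], [0, 0, 0]]'

```text
time: 18.4
position: [0.6379, 0.0331, 0.0376]
tool_rot: [0.777, 0.63, 0.0, -0.001]
contact_force: [-0.0, 0.3, 0.3]
finger_gap: 0.0208
```

```bash
python3 to.py .6377 .0334 .12 -12.5
```

```text
t 18.4 pos [0.6379 0.0331 0.0376] j [-0.06  0.46  1.69  0.    0.99  0.15] F [-0.   0.3  0.3] gap 0.0208
tool cm [ 0.03 -0.03 -8.24] rotvec [-0.0008 -0.0007  0.01  ]
aligned-frame cm [ 0.02 -0.02 -8.24]
```

Emit:
apply_moves --offset '[[0, 0, -1.5], [0, 0, -3.0], [0, 0, -3.3], [0, 0, -3.3], [0, 0, -1.5]]' --delta_rot '[[0, 0, 0.01], [0, 0, 0], [0, 0, 0], [0, 0, 0], [0, 0, 0]]'

```text
time: 18.82
position: [0.6341, 0.0325, 0.1643]
tool_rot: [0.781, 0.625, -0.004, -0.004]
contact_force: [0.8, -0.1, 0.8]
finger_gap: 0.0212
```

```bash
python3 to.py .588 -.285 .16 -12.5
```

```text
t 18.82 pos [0.6341 0.0325 0.1643] j [-0.06  0.31  1.64 -0.    1.21  0.16] F [ 0.8 -0.1  0.8] gap 0.0212
tool cm [-31.99   2.45   0.46] rotvec [-0.011   0.0019 -0.0023]
aligned-frame cm [-32.     2.37   0.43]
```

Emit:
apply_moves --offset '[[-3.5, 0.3, 0], [-3.5, 0.3, 0], [-3.5, 0.3, -0.3], [-3.5, 0.3, -0.3]]' --delta_rot '[[-0.011, 0.002, -0.002], [0, 0, 0], [0, 0, 0], [0, 0, 0]]'

```text
time: 19.15
position: [0.6209, -0.1027, 0.1842]
tool_rot: [0.776, 0.63, 0.008, 0.005]
contact_force: [1.2, -0.6, -0.2]
finger_gap: 0.0207
```

```bash
python3 to.py .588 -.285 .16 -12.5
```

```text
t 19.15 pos [ 0.6209 -0.1027  0.1842] j [-0.28  0.26  1.66  0.01  1.21 -0.07] F [ 1.2 -0.6 -0.2] gap 0.0207
tool cm [-18.53   0.49   2.33] rotvec [ 0.0173 -0.0059  0.0111]
aligned-frame cm [-18.51   0.74   2.42]
```

Emit:
apply_moves --offset '[[-3.5, 0.2, 0], [-3.5, 0.2, 0], [-3.5, 0.1, 0], [-3.5, 0.1, 0], [-3.0, 0, 0]]' --delta_rot '[[0.017, -0.006, 0.011], [0, 0, 0], [0, 0, 0], [0, 0, 0], [0, 0, 0]]'

```text
time: 19.57
position: [0.589, -0.2779, 0.1934]
tool_rot: [0.78, 0.626, 0.002, 0.003]
contact_force: [0.0, 0.5, -0.5]
finger_gap: 0.021
```

Emit:
apply_moves --offset '[[0, 0, 0], [0, 0, 0]]' --delta_rot '[[0, 0, 0], [0, 0, 0]]'

```text
time: 19.73
position: [0.5869, -0.2851, 0.196]
tool_rot: [0.783, 0.622, 0.001, 0.005]
contact_force: [0.7, 0.2, -0.5]
finger_gap: 0.0207
```

```bash
python3 to.py .588 -.285 .12 -12.5
```

```text
t 19.73 pos [ 0.5869 -0.2851  0.196 ] j [-0.56  0.3   1.58 -0.    1.25 -0.33] F [ 0.7  0.2 -0.5] gap 0.0207
tool cm [0.07 0.03 7.6 ] rotvec [ 0.0086  0.004  -0.0099]
aligned-frame cm [0.04 0.1  7.6 ]
```

Emit:
apply_moves --offset '[[0, 0.1, 1.5], [0, -0.1, 2.5], [0, -0.2, 2.5], [0, -0.1, 1.0], [0, 0, 0]]' --delta_rot '[[0.006, 0.004, -0.01], [-0.005, 0, 0], [-0.005, 0, 0], [-0.003, 0, 0], [0, 0, 0]]'

```text
time: 20.15
position: [0.5872, -0.2809, 0.1204]
tool_rot: [0.778, 0.628, 0.007, 0.008]
contact_force: [0.3, 0.1, -0.6]
finger_gap: 0.0205
```

```bash
python3 to.py .588 -.285 .075 -12.5
```

```text
t 20.15 pos [ 0.5872 -0.2809  0.1204] j [-0.56  0.37  1.64  0.01  1.11 -0.35] F [ 0.3  0.1 -0.6] gap 0.0205
tool cm [-0.39  0.07  4.54] rotvec [ 0.0203 -0.0013  0.005 ]
aligned-frame cm [-0.38  0.17  4.54]
```

Emit:
apply_moves --offset '[[-0.4, 0.1, 1.0], [0, 0, 1.8], [0, 0, 1.2], [0, 0, 0]]' --delta_rot '[[0.018, -0.001, 0.005], [-0.002, 0, 0], [-0.002, 0, 0], [0, 0, 0]]'

```text
time: 20.48
position: [0.5893, -0.2805, 0.0797]
tool_rot: [0.778, 0.628, 0.002, 0.001]
contact_force: [-0.5, 0.8, -0.1]
finger_gap: 0.021
```

```bash
python3 to.py .588 -.285 .075 -12.5
```

```text
t 20.48 pos [ 0.5893 -0.2805  0.0797] j [-0.55  0.43  1.65  0.    1.06 -0.34] F [-0.5  0.8 -0.1] gap 0.021
tool cm [-0.47 -0.03  0.47] rotvec [ 0.0047 -0.0019  0.0059]
aligned-frame cm [-0.46 -0.03  0.47]
```

Emit:
apply_moves --offset '[[-0.45, 0, 0.5], [0, 0, 0.3], [0, 0, 0]]' --delta_rot '[[0.004, -0.002, 0.006], [0, 0, 0], [0, 0, 0]]'

```text
time: 20.73
position: [0.5896, -0.2844, 0.0727]
tool_rot: [0.779, 0.626, 0.0, 0.001]
contact_force: [0.4, -0.3, -0.4]
finger_gap: 0.0201
```

```bash
python3 to.py .588 -.285 .068 -12.5
python3 - <<'E'
from h import *
c=grab('top',3); s=grab('scene',3)
print(proj(c,[.588,-.285,.07]),proj(s,[.588,-.285,.06]))
a=cv2.resize(c['color'][165:265,330:430,::-1],(400,400),interpolation=cv2.INTER_CUBIC)
x,y=map(int,proj(s,[.588,-.285,.06]))
b=cv2.resize(s['color'][y-40:y+40,x-40:x+40,::-1],(400,400),interpolation=cv2.INTER_CUBIC)
cv2.imwrite('pics/t5.png',cv2.hconcat([a,b]))
E
```

```text
t 20.73 pos [ 0.5896 -0.2844  0.0727] j [-0.56  0.44  1.64  0.    1.05 -0.34] F [ 0.4 -0.3 -0.4] gap 0.0201
tool cm [-0.09 -0.14  0.47] rotvec [0.0016 0.0005 0.0013]
aligned-frame cm [-0.09 -0.14  0.47]
(np.float64(389.97179178031536), np.float64(220.3305570238458)) (np.float64(217.06158630056606), np.float64(182.898462295696))
```

View pics/t5.png

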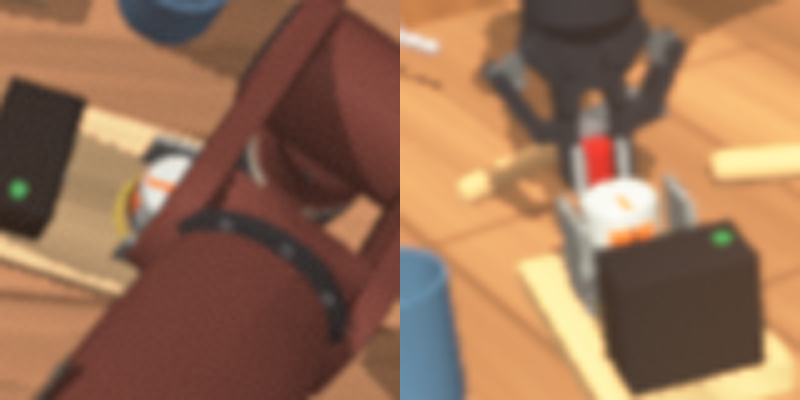

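Emit:
apply_moves --offset '[[-0.1, -0.15, 0.4], [0, 0, 0.3], [0, 0, 0.2]]' --delta_rot '[[0.001, 0, 0.001], [0, 0, 0], [0, 0, 0]]'

```text
time: 21.28
position: [0.5888, -0.2861, 0.0653]
tool_rot: [0.78, 0.626, 0.001, 0.002]
contact_force: [-0.6, -0.1, -0.5]
finger_gap: 0.0207
```

```bash
python3 to.py .588 -.285 .058 -12.5
```

```text
t 21.28 pos [ 0.5888 -0.2861  0.0653] j [-0.56  0.45  1.65 -0.    1.04 -0.34] F [-0.6 -0.1 -0.5] gap 0.0207
tool cm [ 0.09 -0.1   0.73] rotvec [ 0.0043  0.0019 -0.0001]
aligned-frame cm [ 0.09 -0.1   0.73]
```

Emit:
apply_moves --offset '[[0.1, -0.1, 0.4], [0, 0, 0.3], [0, 0, 0.1]]' --delta_rot '[[0.004, 0.002, 0], [0, 0, 0], [0, 0, 0]]'

```text
time: 21.53
position: [0.5878, -0.2849, 0.056]
tool_rot: [0.78, 0.626, 0.0, -0.0]
contact_force: [0.7, -1.0, -0.3]
finger_gap: 0.0208
```

```bash
python3 to.py .588 -.285 .052 -12.5
```

```text
t 21.53 pos [ 0.5878 -0.2849  0.056 ] j [-0.56  0.46  1.65  0.    1.03 -0.34] F [ 0.7 -1.  -0.3] gap 0.0208
tool cm [-0.    0.02  0.4 ] rotvec [-0.0001 -0.0002 -0.0003]
aligned-frame cm [-0.    0.02  0.4 ]
```

Emit:
apply_moves --offset '[[0, 0, 0.25], [0, 0, 0.25]]' --delta_rot '[[0, 0, 0], [0, 0, 0]]'

```text
time: 21.7
position: [0.5878, -0.2855, 0.051]
tool_rot: [0.78, 0.626, -0.0, 0.0]
contact_force: [-2.9, -1.1, 5.0]
finger_gap: 0.0208
```

```bash
python3 to.py .588 -.285 .048 -12.5
```

```text
t 21.7 pos [ 0.5878 -0.2855  0.051 ] j [-0.56  0.47  1.65 -0.    1.02 -0.34] F [-2.9 -1.1  5. ] gap 0.0208
tool cm [0.05 0.01 0.3 ] rotvec [-0.0003  0.0008  0.    ]
aligned-frame cm [0.05 0.01 0.3 ]
```

Emit:
apply_moves --offset '[[-0.04, -0.08, 0.15], [0, -0.02, 0.25]]' --delta_rot '[[0, 0, 0], [0, 0, 0]]'

```text
time: 21.87
position: [0.5869, -0.2861, 0.0471]
tool_rot: [0.78, 0.626, -0.0, 0.001]
contact_force: [-0.1, -0.2, 0.3]
finger_gap: 0.0211
```

```bash
python3 to.py .588 -.285 .048 -12.5
```

```text
t 21.87 pos [ 0.5869 -0.2861  0.0471] j [-0.56  0.48  1.65 -0.    1.01 -0.34] F [-0.1 -0.2  0.3] gap 0.0211
tool cm [ 0.13  0.08 -0.1 ] rotvec [0.0002 0.0014 0.0001]
aligned-frame cm [ 0.13  0.08 -0.09]
```

Emit:
apply_moves --offset '[[0, -0.02, 0.3], [0, -0.02, 0.3]]' --delta_rot '[[0, 0.001, 0], [0, 0, 0]]'

```text
time: 22.03
position: [0.5868, -0.2861, 0.0407]
tool_rot: [0.78, 0.626, 0.0, 0.001]
contact_force: [-0.0, 0.6, -0.1]
finger_gap: 0.0205
```

```bash
python3 to.py .5869 -.2861 .0376 -12.5
```

```text
t 22.03 pos [ 0.5868 -0.2861  0.0407] j [-0.56  0.48  1.65  0.    1.   -0.34] F [-0.   0.6 -0.1] gap 0.0205
tool cm [0.   0.01 0.31] rotvec [ 0.0012  0.0003 -0.0002]
aligned-frame cm [0.   0.01 0.31]
```

Emit:
apply_moves --offset '[[0, 0, 0.3], [0, 0, 0.2]]' --delta_rot '[[0.001, 0, 0], [0, 0, 0]]'

```text
time: 22.2
position: [0.587, -0.2862, 0.0374]
tool_rot: [0.78, 0.626, -0.0, -0.0]
contact_force: [-8.0, 3.3, 21.2]
finger_gap: 0.0207
```

```bash
python3 to.py .5869 -.2861 .0376 -12.5
```

```text
t 22.2 pos [ 0.587  -0.2862  0.0374] j [-0.56  0.49  1.65 -0.    1.   -0.34] F [-8.   3.3 21.2] gap 0.0207
tool cm [ 0.01 -0.01 -0.02] rotvec [-0.0009 -0.0001 -0.0001]
aligned-frame cm [ 0.01 -0.01 -0.02]
```

Emit:
apply_moves --offset '[[0, 0, 0.1], [0, 0, 0], [0, 0, 0], [0, 0, 0]]' --delta_rot '[[0, 0, 0], [0, 0, 0], [0, 0, 0], [0, 0, 0]]' --hand 1

```text
time: 22.53
position: [0.5874, -0.2859, 0.0366]
tool_rot: [0.78, 0.626, 0.0, -0.0]
contact_force: [-0.8, -0.4, 0.2]
finger_gap: 0.0683
```

```bash
python3 to.py .587 -.2862 .0376 -12.5
```

```text
t 22.53 pos [ 0.5874 -0.2859  0.0366] j [-0.56  0.49  1.65  0.    1.   -0.34] F [-0.8 -0.4  0.2] gap 0.0683
tool cm [-0.04 -0.03 -0.1 ] rotvec [-0.0005 -0.0007 -0.0001]
aligned-frame cm [-0.04 -0.03 -0.1 ]
```

Released. I'll rise straight up, back off and look.

Emit:
apply_moves --offset '[[0, 0, -0.5], [0, 0, -2.0], [0, 0, -3], [0, 0, -3.5], [0, 0, -3]]' --delta_rot '[[0, 0, 0], [0, 0, 0], [0, 0, 0], [0, 0, 0], [0, 0, 0]]'

```text
time: 22.95
position: [0.5799, -0.281, 0.1477]
tool_rot: [0.78, 0.626, -0.004, -0.013]
contact_force: [1.0, -0.4, 0.7]
finger_gap: 0.0854
```

Emit:
apply_moves --offset '[[2, 0, -2], [3.5, 0, 0], [3.5, 0, 0], [3.5, 0, 0], [3.5, 0, 0]]' --delta_rot '[[0, 0, 0], [0, 0, 0], [0, 0, 0], [0, 0, 0], [0, 0, 0]]'

```text
time: 23.37
position: [0.6216, -0.1318, 0.1836]
tool_rot: [0.784, 0.621, -0.0, -0.001]
contact_force: [0.3, -0.0, -0.5]
finger_gap: 0.0857
```

Emit:
apply_moves --offset '[[3.5, 0, 0], [3.5, 0, 0], [3.5, 0, 0], [0, 0, 0], [0, 0, 0]]' --delta_rot '[[0, 0, 0], [0, 0, 0], [0, 0, 0], [0, 0, 0], [0, 0, 0]]'

```text
time: 23.78
position: [0.6472, -0.0167, 0.1859]
tool_rot: [0.782, 0.624, 0.002, -0.001]
contact_force: [0.1, -0.5, 0.1]
finger_gap: 0.0854
```

```bash
python3 to.py .587 -.2862 .0376 -12.5
python3 - <<'E'
from h import *
c=grab('top',4); s=grab('scene',3)
a=cv2.resize(c['color'][170:255,310:410,::-1],(480,400),interpolation=cv2.INTER_CUBIC)
x,y=map(int,proj(s,[.59,-.26,.05]))
b=cv2.resize(s['color'][y-40:y+60,x-40:x+40,::-1],(320,400),interpolation=cv2.INTER_CUBIC)
cv2.imwrite('pics/t6.png',cv2.hconcat([a,b]))
m=mask(c,(0,150,70),(8,255,255),(380,208,402,232)); k=cen(m); print('pin px',k)
# expected red-pixel centroid for home pin: top disc at z .072, base at .026
for z in (.072,.026): print('exp',np.round(proj(c,[.5875,-.2855,z]),1))
print('top disc -> xy',ray(c,*k[:2],.065))
E
```

```text
t 23.78 pos [ 0.6472 -0.0167  0.1859] j [-0.14  0.3   1.6   0.    1.24  0.09] F [ 0.1 -0.5  0.1] gap 0.0854
tool cm [-27.69   0.1   14.7 ] rotvec [ 0.0009 -0.0047 -0.0057]
aligned-frame cm [-27.62  -0.05  14.83]
pin px (np.float64(389.03921568627453), np.float64(220.98039215686273), 51)
exp [390.3 220.4]
exp [386.8 223.5]
top disc -> xy [ 0.58704113 -0.28360169]
```

View pics/t6.png

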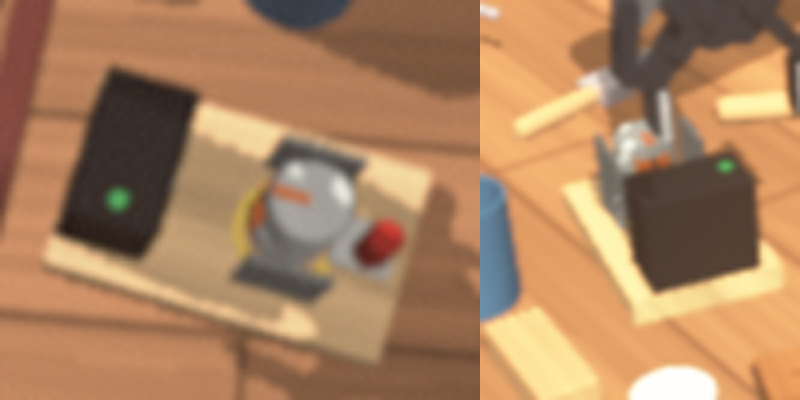

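The picture shows the pin standing in the tab with its shoulder on it. The canister is upright on the ring with its stripe towards the window, and the gripper is clear. Handing in.

```bash
python3 -c "
from station import arm
print(arm.sign_off())"
```

```text
the job is handed in; nothing more can be done
None
```

The canister stands on the yellow ring with its patch facing the reader window, and the pin is down through the tab and the stand. I handed the job in at about 24 s of robot time. `sign_off` reported no verdict, so the checks below are my own.

**What I did**
- **Canister:** I gripped it across y at the chest and set it down on the clear bench. I turned the open jaws 90° around it, regripped along its patch axis, and lowered it between the guards onto the ring.
- **Pin:** I centred the jaws on it with two grips at right angles, carried it over, and fed it in by feel. A light side contact inside the stand's hole cleared after a shift of about 1 mm.

**Last checks**
- **Pin depth:** The shoulder landed with 21 N at a tool height of 37.4 mm. That matches the height at pickup (37.6 mm), where the shoulder also sat 26 mm above the table, so the pin is fully home.
- **Pin position:** The top view put it within about 2 mm of the hole; that is the accuracy of the estimate.
- **Canister:** When I let go, the tool was 1–2 mm from the measured ring middle, and it dropped about 1.5 mm onto the plate. The top view taken before the pin went in agreed with that position. In the final picture it looks the same: upright, stripe towards the window. I measured the heading only on the bench (within about 2°), not again on the ring.
- **Robot and bench:** The gripper was open and clear, with contact force near zero. I never drove into any of the other things on the bench, but I did not re-measure their positions at the end.

No check failed. One attempt to re-measure the pin from the top camera found nothing because the arm hid it, so I used the scene camera and the earlier top view instead.

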